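# Latch the cell-test chamber and hold the leak-test coupler on its port

### The job

The sealed cell-test chamber is ready for its leak check: first swing the latch bar on its lid all the way closed into its catch. Then pick up the hand coupler that stands on the bench, press it squarely onto the tilted nipple in front of the chamber until the spring sleeve snaps, and finish still gripping it and holding it pressed fully home against the spring, without disturbing the jar, tray or screwdriver.

Things in the scene. Friction and masses are not known exactly. Their poses are not given: they have to be found in the camera images.
- chamber: Fixed aluminium test chamber with a grey lid. The origin is on the bench under it; its x axis points from its port side to its hinged back, y to its left, z up. The lid spans x -53 to +103 mm and y -93 to +93 mm, top at z 78 mm. A sloping port block about 74 mm wide stands in front of it (at -x), with the nipple on it. The latch bar's catch is a dark steel stop with a lip over it (30 x 24 mm, top at z 111 mm) at x 45, y 70 mm. The chamber's place and yaw vary.
- latch_hinge (a point): Pivot axis (vertical) of the latch bar on the lid, at chamber (40, -60, 94) mm: the middle of the bar's thickness.
- latch_grip (a point): A point on the axis of the latch's upright round black grip post (13 mm diameter), which stands on the bar 85 mm from the pivot and turns with it; the post rises from 22 mm below this point (the bar's top face) to 18 mm above it. The bar is 14 mm wide, 8 mm thick and ends 138 mm from the pivot. Seen from above: closed, the bar points along the chamber's +y with its tip in the catch; open, it is turned counter-clockwise about the pivot, towards the port side, over the lid.
- latch (a joint): Latch angle in rad: 0 closed in its catch (hard stop), grows as it opens, up to 1.4. Stiff hinge: it needs about 1 N at the post and stays where it is left.
- nipple: Fixed brass nipple, leaning 24 degrees from vertical towards the chamber's -x side. Its origin is at its root on the sloping face and its z axis points outward along the nipple. A straight stem of 14 mm diameter reaches 37 mm out, then tapers to 7 mm diameter at its tip, 44 mm out.
- sleeve_top (a point): Centre of the outer face of the steel spring sleeve, a ring-like disc of 29 mm diameter around the nipple stem; at rest this face is 22 mm out from the nipple's origin. It slides along the nipple when the coupler's rim presses it.
- sleeve (a joint): How far the sleeve is pressed in, in m: 0 at rest, 0.010 at its hard stop (fully home). It stands firm until pushed with about 12 N, then gives way with a snap: the push needed falls steadily to about 6 N at the stop. It springs back out whenever it is not held.
- coupler_center (a point): Centre, half-way up, of the loose hand coupler, a round steel tool of about 0.2 kg and 92 mm height, standing upright on the bench, mouth down. Its z axis points from the mouth to the top. The lower skirt is 34 mm in diameter and 48 mm high; above that a dark neck of 25 mm diameter, 44 mm long, is for gripping: neck from 2 mm to 46 mm above this point, with the skirt's 4.5 mm wide shoulder below it.
- coupler_mouth (a point): Centre of the coupler's open lower end, 46 mm below coupler_center. The blind bore is 18 mm in diameter and 38 mm deep, so it slips over the nipple with 2 mm to spare all round; its flat rim then meets the sleeve.
- jar: Clear jar with a white cap, 48 mm diameter, 75 mm high, loose; origin under its centre. The jar and the coupler stand on either side of the chamber, either way round.
- tray: Loose clear tray 130 x 170 x 35 mm with coin cells; origin under its centre.
- driver: Loose screwdriver lying on the bench; origin under its middle.
Mind the look-alikes: they are no part of the job. What is meant by the part that bears coupler_center is not pink, and is the smaller of those in its own colour.

How it is judged (in metres and radians):
On the way, in this order (a step that is already met when the one before it is completed fails the run):
1. the latch bar is closed in its catch, the sleeve not yet pressed (value of joint latch below 0.06 rad and value of joint sleeve below 0.002 m), for 0.2 s.
2. the coupler sits on the nipple and the sleeve has snapped in (value of joint sleeve above 0.0075 m and contact force between coupler and sleeve above 2 N and distance between coupler_mouth and sleeve_top below 0.004 m), for 0.2 s.
At the end, for the whole second after the job is handed in: Latch within 0.06 rad of closed; coupler square to the nipple within 0.12 rad, mouth within 4 mm of the sleeve's face and pressing it with over 2 N; sleeve pushed in over 7.5 of its 10 mm, past the snap; fingers still gripping the coupler with over 2 N (all of step 2 and value of joint latch below 0.06 rad and contact force between the fingers and coupler above 2 N and angle between the z axis of coupler_mouth and the z axis of nipple, either way round below 0.12 rad); the arm keeps its last pose, push and grip.
It fails at once if the jar was moved by more than 30 mm or tipped (distance of jar from where it was at the start of the episode above 0.03 m or angle between jar's own z axis and vertical above 0.4 rad).
It fails at once if the tray or the screwdriver was moved by more than 30 mm (distance of any of tray, driver from where it was at the start of the episode above 0.03 m).
It also fails if it takes over 58 s, if anything falls off the work surface, if the arm or the gripper's body presses on something with over 40 N, if the wrist force passes 120 N, or if a joint passes its speed limit or range.

### The arm

A 6-joint arm with a two-finger parallel gripper is mounted at the origin on the work surface. World frame = base frame: x ahead of the robot, y to its left, z up, the work surface at z = 0. Lengths are in mm, angles in degrees, forces in N, time in s.
With the tool pointing down it reaches from about 375 to 900 mm from the base axis. Payload 3.1 kg.
Tool frame: the origin (TCP) lies at the very end of the fingers, on their centre line; the grasp point (between the pads) lies robot.hold_point_z behind it (robot.hold_point_z is the distance from the TCP to the grasp point, in mm); x points along the fingers, y is the direction in which the jaws open and shut, and the axes are right-handed (so a half turn about x gives the same grasp; the last joint's range is limited). The gripper opens to 87 mm and grips with 3 to 60 N. Pads are 19 mm wide; open, the fingers measure 117 mm over their backs; the gripper's body (75 mm by 190 mm) begins 51 mm behind the grasp point.
Start: joints at [-73.826, 30.224, 82.088, -0, 67.689, -10.227], TCP at [277.933, -559.776, 189.948] pointing down, gripper open.
Joint ranges: [-176.69, 176.69], [-43.24, 126.21], [12.49, 139.97], [-82, 262], [0, 151.66], [-163.58, 163.58]. Speed limits (degrees/s): [159.86, 159.86, 180, 180, 180, 180].

### API

Orientations are given as a 3x3 rotation matrix whose columns are the frame's x, y, z axes.
In Python, from station import robot, vision, ticket gives the robot as it stands.
- The arm moves only by the tool send_rows, never from a script. Its argument "rows" is a list of rows, each an object with "offset": the shift along the tool's x, y, z in mm, a list of three; "roll": the turn about the tool's x in degrees; "grip": the closure, from 0 (fully open) to 1 (shut). In form: [{"offset": [tx, ty, tz], "roll": roll, "grip": grip}, ...]. A call has exactly 8 rows; each row is the pose to reach, as a shift and turn from the pose commanded when the call began, along the tool's axes at that moment; what a row does not reach only later rows make up. A row lasts 1/12 s, in which the tool goes at most 41.7 mm and 7.16 degrees, less where a joint would pass 70% of its speed; a pose out of reach is approached as far as the arm can. A call with a gripper value outside its range is refused whole. The fingers move at their own pace and stop on an object; "force" is the grip in N (left out, the last holds). Time passes only in rows, so rows that repeat a pose let the fingers close, or fill a call up. It gives the time, the measured TCP pose, the force and the opening at its end, in the units of the state.
- robot.observe(): the state, without advancing time (a new reading comes with each control period).
- vision.read_camera(name): name is "scene" or "top"; returns a dict with "image" (400x640x3 uint8, red, green, blue), "depth" (400x640 float32, mm along the optical axis (not along the pixel's ray), 0 where there is no reading), "camera_matrix" (3x3 intrinsics, pixels), "k1" (the pictures are not rectified: a ray, as slopes to the right and down, at radius r is drawn at 1 + k1 r^2 times it, then the intrinsics apply), "rvec" (rotation vector, rad) and "tvec" (3), from world to camera coordinates, as OpenCV has them. Camera axes: x right, y down, z forward; pixel columns grow to the right and rows downward; lengths in mm; the calibration is good to about 2 mm. A picture is of the moment at which its call begins.
- ticket.finish_job(): hands the job in, once; it reports no verdict.
The state is a dict: "t": time; "q": joint angles; "qvel": joint speeds; "tau": joint torques, N m; "eef_pos": TCP position; "orientation": TCP orientation; "ft_force": force on the tool from outside, world axes, zero at the start; "wrist_torque": the same for the moment, N m; "gripper_width": finger opening in mm.
Only numpy, scipy, OpenCV 4.12 (cv2) and the standard library are available. Lean on these libraries where they do the work, as an engineer would, in place of code of your own. Each camera call takes 0.05 s, during which the arm holds its last target. There are 200 camera calls.

## Working session

There is one attempt and no reset: what is moved stays moved. The work goes in short steps, Python scripts to look and compute and a tool call to move; the robot and the scene stay as the last step left them, time stands still between calls to the robot, and variables do not carry over. Pictures are saved under pics/ and viewed, about 8 in all and at most 12, crops included, and the job is handed in when it is done.

Besides the shell and the picture viewer there is one more tool, called after ">>>" by a JSON object that holds its "fn" and its "kwargs". send_rows: Moves the arm, as the interface text tells. Its arguments: {"type":"object","properties":{"rows":{"type":"array"},"force":{"type":"number"}},"required":["rows"]}

```bash
ls; mkdir -p pics
cat > h.py <<'E'
import numpy as np, cv2
from station import robot, vision, ticket
def cam(n):
    c=vision.read_camera(n); K=np.array(c["camera_matrix"],float); R=cv2.Rodrigues(np.array(c["rvec"],float))[0]; t=np.array(c["tvec"],float).ravel()
    return c,K,R,t
def dist(c): return np.array([c["k1"],0,0,0,0],float)
def cloud(c,K,R,t):
    v,u=np.mgrid[0:400,0:640]; p=np.stack([u.ravel(),v.ravel()],1).astype(np.float64)
    n=cv2.undistortPoints(p[:,None],K,dist(c))[:,0]; d=c["depth"].ravel()
    X=np.c_[n*d[:,None],d]; W=(X-t)@R
    W[d==0]=np.nan
    return W.reshape(400,640,3)
def proj(c,K,P): return cv2.projectPoints(np.atleast_2d(np.array(P,float)),np.array(c["rvec"],float),np.array(c["tvec"],float),K,dist(c))[0][:,0]
def save(n,im): cv2.imwrite("pics/"+n+".png",cv2.cvtColor(im,cv2.COLOR_RGB2BGR))
E
python3 - <<'E'
from h import *
s=robot.observe(); print(s, robot.hold_point_z)
for n in("scene","top"):
    c,K,R,t=cam(n); save(n+"0",c["image"]); W=cloud(c,K,R,t); np.savez("/tmp/"+n+"0.npz",W=W,im=c["image"],K=K,rvec=c["rvec"],tvec=c["tvec"],k1=c["k1"]); print(n,K.tolist(),c["k1"],-R.T@t,R.tolist())
E
```

```text
pics
{'t': 0.0, 'q': array([-7.38278558e+01,  3.02768284e+01,  8.21564608e+01, -1.74351248e-04,
        6.76881375e+01, -1.02280392e+01]), 'qvel': array([-0.11950266,  0.07954701,  0.06930447, -0.01270071,  0.04169343,
        0.00395311]), 'tau': array([ 6.73488812e-04, -4.40041709e+01, -1.76592332e+01,  6.32289425e-02,
        5.83262590e-02, -1.70189892e-04]), 'eef_pos': array([ 277.69215071, -559.03438023,  188.99420519]), 'orientation': array([[-5.92978807e-04,  4.44638465e-01, -8.95709933e-01],
       [ 2.03464900e-03, -8.95707700e-01, -4.44638704e-01],
       [-9.99997754e-01, -2.08611665e-03, -3.73547526e-04]]), 'ft_force': array([-0.02103456,  0.68940768,  0.26877181]), 'wrist_torque': array([ 0.05276142,  0.02518122, -0.0323022 ]), 'gripper_width': 86.64223560803278} 18.700000000000003
scene [[412.46587474711106, 0.0, 317.60125139307024], [0.0, 412.46587474711106, 196.27376570787698], [0.0, 0.0, 1.0]] 0.01437033520442433 [1169.09715168   75.27736131  951.21770827] [[-0.11596081206301068, 0.993114480943652, -0.01663483711095376], [0.7955325688066709, 0.08283638432337315, -0.600221680214977], [-0.5947108726377439, -0.08283574815411099, -0.7996606885387089]]
top [[410.44120862468884, 0.0, 318.43525909702595], [0.0, 410.44120862468884, 197.51786831689782], [0.0, 0.0, 1.0]] -0.006263699692508554 [ 300.79172521   27.65941226 1148.7246539 ] [[-0.04878753128190971, -0.9988019187650169, -0.0038083937214454383], [-0.9752927138837225, 0.04846102895801996, -0.2155357300255658], [0.21546205939037227, -0.006801157522865281, -0.9764885279508453]]
```

View pics/scene0.png

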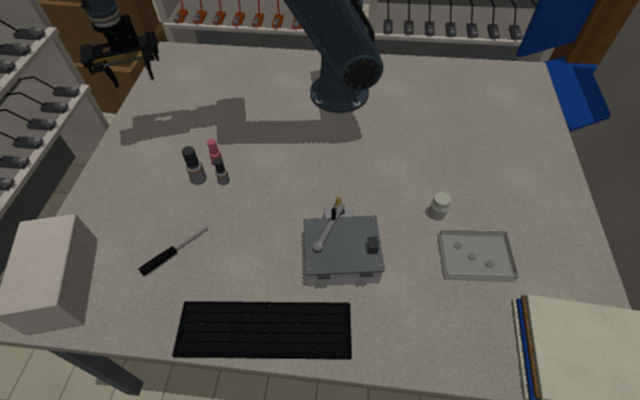

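View pics/top0.png

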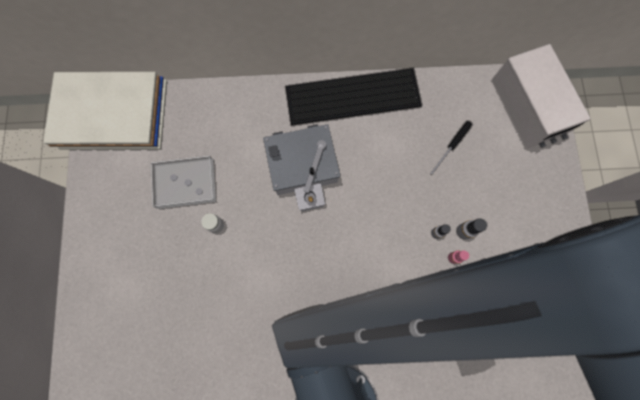

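Scene picture: candidates for the coupler are large dark (191,160), pink (214,150) and small dark (221,170); top view: (473,228), (459,257), (441,231). By description it is the small dark one. Chamber is at (342,245) in scene, with the latch bar open, jar (441,205), tray (477,255), driver (175,250).

Run:
```python
from h import *
a=np.load("/tmp/scene0.npz");b=np.load("/tmp/top0.npz")
A=cv2.resize(a["im"][130:195,165:245],(400,325),interpolation=3);B=cv2.resize(b["im"][205:275,425:495],(325,325),interpolation=3)
A2=cv2.resize(a["im"][190:285,295:395],(400,272*380//272),interpolation=3)[:380];B2=cv2.resize(b["im"][120:215,255:350],(380,380),interpolation=3)
o=np.zeros((705,800,3),np.uint8);o[:325,:400]=A;o[:325,400:725]=B;o[325:705,:400]=A2;o[325:705,400:780]=B2
save("crop1",cv2.resize(o,(680,599)))
for n,d in(("scene",a),("top",b)):
    W=d["W"]; P=W.reshape(-1,3)
    # bench plane
    m=(np.abs(P[:,2])<15)&(P[:,0]>300)&(P[:,0]<700)&(np.abs(P[:,1])<300); print(n,"bench z",np.median(P[m][:,2]),P[m][:,2].std())
    for nm,(u,v,r) in (dict(small=(221,170,14),big=(191,160,16),pink=(214,150,14),jar=(441,203,14)) if n=="scene" else dict(small=(441,231,12),big=(473,228,14),pink=(459,257,12),jar=(211,223,14))).items():
        q=W[v-r:v+r,u-r:u+r].reshape(-1,3);q=q[q[:,2]>8]; 
        zt=np.nanpercentile(q[:,2],97);k=q[q[:,2]>zt-6]
        print(nm,"ztop",zt,"top ctr",np.median(k,0),len(k),"all",q.min(0),q.max(0))
    m=(np.abs(P[:,2]-78)<6)&(P[:,0]>350)&(np.abs(P[:,1])<300);q=P[m]
    print("lid n",len(q),np.median(q[:,2]),cv2.minAreaRect(q[:,:2].astype(np.float32)))
    m=(P[:,2]>86)&(P[:,2]<140)&(P[:,0]>450)&(P[:,0]<750)&(np.abs(P[:,1])<150);print("above lid",m.sum())
```

```text
scene bench z -0.2629924725843713 1.8695543509271713
small ztop 92.78517770142251 top ctr [ 437.80549058 -306.4136738    91.04306598] 53 all [ 361.43119171 -359.19386076    8.04902789] [ 454.26553957 -289.41227767   95.22451151]
big ztop 128.34171518762548 top ctr [ 437.78510061 -383.25782429  126.68621099] 100 all [ 415.53204443 -404.48585044   16.27566191] [ 460.89305655 -359.5960533   130.76765006]
pink ztop 93.69369094977996 top ctr [ 376.68657299 -333.45780455   91.45281532] 95 all [ 350.76983635 -367.50974061    8.67861615] [ 444.86862267 -295.05569204   95.78695003]
jar ztop 76.93877473826574 top ctr [490.19441522 310.0734411   74.56079607] 175 all [467.55213597 286.17477873   8.29061285] [514.63881377 333.01557019  78.34012689]
lid n 3971 77.45279296289655 ((599.2344360351562, -7.875701904296875), (600.2260131835938, 296.6298828125), 86.03832244873047)
above lid 554
top bench z 0.5642521329410326 2.2534166488743645
small ztop 94.92285475617433 top ctr [ 436.22180317 -305.52420515   92.37038274] 74 all [ 418.81589222 -318.43084578    8.45828668] [ 452.46440737 -288.36898191   96.33146223]
big ztop 130.01547780018726 top ctr [ 436.20578241 -381.40818203  126.90925369] 139 all [ 413.11385711 -401.56030895    9.06294326] [ 458.62252495 -358.84908765  132.30071818]
pink ztop 692.5602908868403 top ctr [ 314.61003632 -132.4621052   699.12501728] 13 all [ 313.7573462  -357.37719121    9.65310043] [ 382.23630308 -130.89988928  706.73006145]
jar ztop 78.96484616242003 top ctr [488.56606938 312.19312046  75.9034059 ] 182 all [461.55250671 289.358569     8.13098781] [510.56138203 334.87815107  80.81373691]
lid n 3454 78.43727030908583 ((597.3272705078125, -10.905548095703125), (603.104248046875, 296.44482421875), 85.34434509277344)
above lid 436
```

View pics/crop1.png

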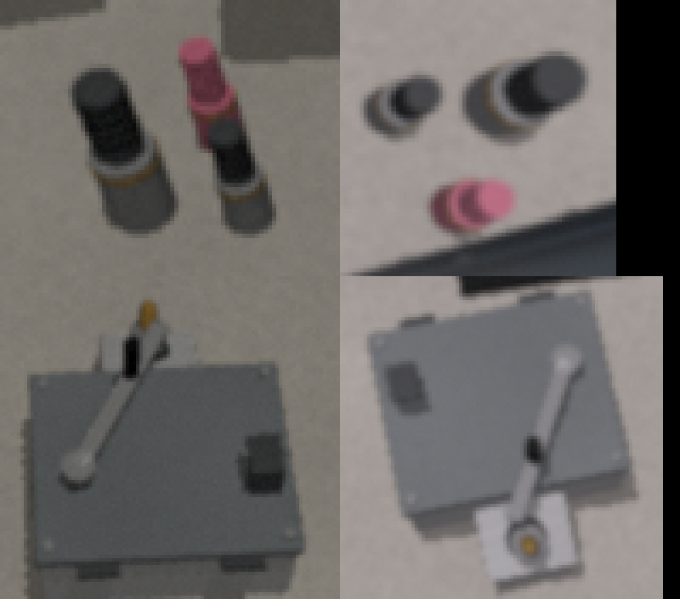

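The small dark coupler is confirmed (92 mm tall; the large one is about 128). The bar lies open over the lid towards the port, with the black post at mid-bar. Next I'll fit the chamber pose.

```bash
cat > fit.py <<'E'
from h import *
from scipy.optimize import minimize
for n in("scene","top"):
    d=np.load(f"/tmp/{n}0.npz");W=d["W"];P=W.reshape(-1,3)
    off=-0.5 if n=="scene" else .5
    m=(np.abs(P[:,2]-78)<5)&(P[:,0]>450)&(P[:,0]<720)&(np.abs(P[:,1]+5)<140)
    img=m.reshape(400,640).astype(np.uint8);N,l,st,_=cv2.connectedComponentsWithStats(img)
    k=1+np.argmax(st[1:,4]);q=P[(l==k).ravel()]
    r=cv2.minAreaRect(q[:,:2].astype(np.float32));print(n,r)
    # robust: extents along yaw, using 1/99 percentiles
    best=None
    for yaw in np.radians(np.arange(-15,15,.25)):
        c,s=np.cos(yaw),np.sin(yaw);x=q[:,0]*c+q[:,1]*s;y=-q[:,0]*s+q[:,1]*c
        e=[np.percentile(x,.7),np.percentile(x,99.3),np.percentile(y,.7),np.percentile(y,99.3)]
        ar=(e[1]-e[0])*(e[3]-e[2])
        if best is None or ar<best[0]: best=(ar,yaw,e)
    _,yaw,e=best;c,s=np.cos(yaw),np.sin(yaw);cx,cy=(e[0]+e[1])/2-25,(e[2]+e[3])/2
    o=np.array([cx*c-cy*s,cx*s+cy*c]);print("yaw",np.degrees(yaw),"ext",e[1]-e[0],e[3]-e[2],"origin",o)
    Rz=np.array([[c,-s],[s,c]])
    L=np.c_[(P[:,:2]-o)@Rz,P[:,2]]
    h=L[(L[:,2]>86)&(L[:,2]<150)&(np.abs(L[:,0])<130)&(np.abs(L[:,1])<95)]
    cat=h[(abs(h[:,0]-45)<25)&(abs(h[:,1]-70)<22)];print("catch",np.median(cat,0),cat.min(0),cat.max(0))
    bar=h[(h[:,1]<45)&(h[:,2]<104)&(h[:,0]>-50)];post=h[(h[:,1]<45)&(h[:,2]>122)&(h[:,0]>-60)];print("bar n",len(bar),"post",len(post),np.median(post,0))
    v=bar[:,:2]-[40,-60];rr=np.hypot(*v.T);g=rr>30
    print("bar ang from +y ccw",np.degrees(np.median(np.arctan2(-v[g,0],v[g,1]))))
    p=post[:,:2].mean(0)-[40,-60];print("post r",np.hypot(*p),np.degrees(np.arctan2(-p[0],p[1])))
    nip=L[(L[:,0]<-55)&(L[:,0]>-180)&(abs(L[:,1])<60)&(L[:,2]>15)];zz=nip[nip[:,2]>np.nanmax(nip[:,2])-12];print("nip tops",np.nanmax(nip[:,2]),np.median(zz,0),"y range block",nip[:,1].min(),nip[:,1].max(), "x",nip[:,0].min())
E
python3 fit.py
```

```text
scene ((653.0809936523438, 55.61305236816406), (153.03475952148438, 176.4885711669922), 7.8087897300720215)
yaw 2.0 ext 145.16921078564621 168.18215674559443 origin [622.3716402   48.22365474]
catch [ 50.80303331  80.99751276 109.48487135] [28.74885316 69.3362863  86.27758888] [ 61.04952745  91.58577526 114.04008094]
bar n 272 post 34 [-19.58774174 -14.64347966 135.57699419]
bar ang from +y ccw 48.18895138727546
post r 75.70771783625099 53.21470535207756
nip tops 100.29245696478492 [-67.287879     0.28931671  96.38399131] y range block -42.04391321142111 33.35331918276767 x -106.65303692336737
top ((652.2120971679688, 57.07646560668945), (153.56350708007812, 177.4662322998047), 8.55996322631836)
yaw 5.25 ext 146.66509163693945 169.66630933476435 origin [623.88481855  50.8711283 ]
catch [ 46.24338643  79.23516268 111.53933147] [ 29.97030167  67.45727239 100.39394085] [ 62.82836948  91.28254985 117.803262  ]
bar n 230 post 25 [-26.49352618 -12.86537418 137.35713807]
bar ang from +y ccw 53.1342672698649
post r 81.58534302176642 54.83716979291359
nip tops 102.45969303954803 [-66.65448472   3.0688108   97.94170834] y range block -37.2637490375767 38.48714022509845 x -106.05804617390069
```

```bash
cat > fit2.py <<'E'
from h import *
from scipy.optimize import minimize
D={n:np.load(f"/tmp/{n}0.npz") for n in("scene","top")}
def masks(d):
    W=d["W"];m=((W[...,2]>72)&(W[...,2]<150)&(W[...,0]>480)&(W[...,0]<760)&(abs(W[...,1]-50)<140)).astype(np.uint8)
    k=cv2.morphologyEx(m,cv2.MORPH_OPEN,np.ones((9,9)));return k   # drops the thin bar/nipple sticking out
M={n:masks(d) for n,d in D.items()}
def T(p,L):
    c,s=np.cos(p[2]),np.sin(p[2]);L=np.atleast_2d(L);return np.c_[p[0]+L[:,0]*c-L[:,1]*s,p[1]+L[:,0]*s+L[:,1]*c,L[:,2]]
def cost(p,ns=("scene","top")):
    C=0
    for n in ns:
        d=D[n];q=cv2.projectPoints(T(p,[[-53,-93,78],[103,-93,78],[103,93,78],[-53,93,78]]),d["rvec"],d["tvec"],d["K"],np.array([float(d["k1"]),0,0,0]))[0][:,0]
        S=8;im=np.zeros((400*S,640*S),np.uint8);cv2.fillPoly(im,[np.round((q+.5)*S).astype(int)],255)
        C+=np.abs(cv2.resize(im,(640,400),interpolation=cv2.INTER_AREA)/255.-M[n]).sum()
    return C
if __name__=="__main__":
  for ns in(("scene",),("top",),("scene","top")):
    r=minimize(cost,[628,52,.14],args=(ns,),method="Nelder-Mead",options=dict(initial_simplex=[[628,52,.14],[636,52,.14],[628,60,.14],[628,52,.2]],xatol=.02,fatol=.5));print(ns,r.x[:2],np.degrees(r.x[2]),r.fun,M["scene"].sum(),M["top"].sum())
  p=r.x;np.save("/tmp/p.npy",p);c,s=np.cos(p[2]),np.sin(p[2]);Rz=np.array([[c,-s],[s,c]])
  for n,d in D.items():
    P=d["W"].reshape(-1,3);L=np.c_[(P[:,:2]-p[:2])@Rz,P[:,2]];C=d["im"].reshape(-1,3).astype(int)
    b=L[(L[:,2]>92)&(L[:,2]<103)&(L[:,0]>-75)&(L[:,0]<60)&(L[:,1]<40)&(L[:,1]>-80)];v=b[:,:2]-[40,-60];g=(np.hypot(*v.T)>25)
    print(n,"bar",g.sum(),np.degrees(np.median(np.arctan2(-v[g,0],v[g,1]))),"pivot end",b[~g].mean(0))
    po=L[(L[:,2]>112)&(L[:,0]>-75)&(L[:,0]<60)&(L[:,1]<40)&(L[:,1]>-80)];po2=po[po[:,2]>po[:,2].max()-7];u=po2.mean(0)-[40,-60,0];print(" post",len(po),po.min(0),po.max(0),"top",po2.mean(0),"r",np.hypot(u[0],u[1]),np.degrees(np.arctan2(-u[0],u[1])))
    ct=L[(abs(L[:,0]-45)<30)&(abs(L[:,1]-70)<25)&(L[:,2]>105)];print(" catch",ct.mean(0))
    bl=(L[:,0]<-60)&(L[:,0]>-170)&(abs(L[:,1])<38)&(L[:,2]>12);q=L[bl];print(" block",q.min(0),q.max(0))
    fa=q[(abs(q[:,1])>20)&(abs(q[:,1])<34)];A=np.c_[fa[:,0],fa[:,1],np.ones(len(fa))];m=np.ones(len(fa),bool)
    for _ in range(20):
        co=np.linalg.lstsq(A[m],fa[m,2],rcond=None)[0];m=abs(A@co-fa[:,2])<4
    nn=np.r_[-co[:2],1];nn/=np.linalg.norm(nn);print(" slope plane",co,m.sum(),len(fa),"lean",np.degrees(np.arccos(nn[2])),nn)
    hh=q@nn-co[2]*nn[2]; 
    for a_,b_ in((12,18),(18,26),(26,36),(36,50)):
        k=(hh>a_)&(hh<b_)&(abs(q[:,1])<20);print("  h",a_,b_,k.sum(),q[k].mean(0).round(1),q[k].min(0).round(1),q[k].max(0).round(1))
E
python3 fit2.py
```

```text
('scene',) [631.63946412  56.22259828] 9.182972536409626 148.8156862745098 4189 3558
('top',) [630.91963775  58.17365911] 9.543965909415455 230.25098039215683 4189 3558
('scene', 'top') [631.2531675   56.80125596] 9.082759173230615 413.53725490196075 4189 3558
scene bar 190 59.90398412224092 pivot end [ 35.88696732 -58.13049342  97.21784392]
 post 46 [-41.29542647 -24.129474   112.77207236] [-27.02486548 -14.03559702 139.74317401] top [-33.49448157 -19.11619652 136.43539462] r 84.10067899591398 60.91351297491298
 catch [ 44.88612987  69.24561681 110.18788609]
 block [-113.81714489  -37.99018252   18.99091636] [-60.59823842  35.8194189  100.53574928]
 slope plane [ 4.58294943e-01 -5.44442733e-04  9.15747358e+01] 110 110 lean 24.621762337509605 [-4.16625818e-01  4.94940873e-04  9.09077930e-01]
  h 12 18 2 [-86.1   0.9  70.1] [-86.3  -9.6  69.6] [-86.   11.3  70.7]
  h 18 26 21 [-93.5  -8.   72.4] [-103.7  -14.6   68.4] [-83.8  10.1  77. ]
  h 26 36 44 [-77.7  -0.3  91.8] [-97.9  -9.2  77. ] [-60.6  12.3 100.5]
  h 36 50 30 [-88.    0.7  94.2] [-106.3   -6.4   87. ] [-67.9   9.8 100.3]
top bar 177 59.96888136499941 pivot end [ 35.83851053 -55.91468934  98.2333562 ]
 post 29 [-40.31665686 -21.07816074 113.04880728] [-28.30574453 -10.24112203 142.1888484 ] top [-34.82161329 -16.05222686 138.14069202] r 86.77373207823038 59.57141444741419
 catch [ 43.49871662  71.80519931 111.81735851]
 block [-112.62152474  -35.83648214   12.49562218] [-60.03186041  37.90243433 102.45969304]
 slope plane [ 4.28221329e-01 -4.17298431e-03  8.90197053e+01] 191 221 lean 23.182626193050968 [-0.39364449  0.00383604  0.91925475]
  h 12 18 4 [-91.4   6.7  68.5] [-96.6  -7.1  66.5] [-82.   14.6  73. ]
  h 18 26 58 [-93.4   0.6  73.3] [-106.5  -12.7   65.5] [-81.5  14.1  80.6]
  h 26 36 32 [-73.6   0.2  92.8] [-95.3  -9.3  79.2] [-60.   12.  100.3]
  h 36 50 47 [-85.9   3.5  95.7] [-106.4   -3.9   83.7] [-65.3  13.1 102.5]
```

```bash
cat >> h.py <<'E'
p=np.array([631.2,57.0,np.radians(9.2)])
def ch(L):
    c,s=np.cos(p[2]),np.sin(p[2]);L=np.array(L,float);return np.array([p[0]+L[0]*c-L[1]*s,p[1]+L[0]*s+L[1]*c,L[2]])
def off(targets,ang=None,st=None):
    s=st or robot.observe();R=np.array(s["orientation"]);e=np.array(s["eef_pos"])
    a=np.degrees(np.arctan2(R[1,1],R[0,1]))
    for T in targets: print("world",np.round(T,1),"offset",(R.T@(np.array(T)-e)).round(1))
    if ang is not None: print("roll",[round(((a-ang+k+180)%360)-180,1) for k in(0,180)])
    print("t",round(s["t"],2),"eef",e.round(1),"jaw ang",round(a,2),"q",np.round(s["q"],1),"F",np.round(s["ft_force"],1),"w",round(s["gripper_width"],1))
def arc(a,z): a=np.radians(a);return ch([40-85*np.sin(a),-60+85*np.cos(a),z])
E
python3 - <<'E'
from h import *
off([arc(60,190),arc(60,108)],9.2)
E
```

```text
world [600.8  34.4 190. ] offset [  -0.  -387.9 -553.3]
world [600.8  34.4 108. ] offset [  82.  -387.8 -553.2]
roll [np.float64(-72.8), np.float64(107.2)]
t 0.1 eef [ 277.7 -559.1  189.1] jaw ang -63.6 q [-73.8  30.3  82.1  -0.   67.7 -10.2] F [ 0.5  0.6 -0.2] w 87.1
```

>>> {"fn": "send_rows", "kwargs": {"rows": [{"offset": [-5, -24, -34], "roll": -6, "grip": 0}, {"offset": [-5, -48, -69], "roll": -12, "grip": 0}, {"offset": [-5, -72, -103], "roll": -18, "grip": 0}, {"offset": [-5, -96, -138], "roll": -24, "grip": 0}, {"offset": [-5, -120, -172], "roll": -30, "grip": 0}, {"offset": [-5, -144, -207], "roll": -36, "grip": 0}, {"offset": [-5, -168, -241], "roll": -42, "grip": 0}, {"offset": [-5, -194, -276], "roll": -48, "grip": 0}]}}

```text
t: 0.77
eef_pos: [437.4, -265.2, 194.7]
orientation: [[-0.0, 0.964, -0.264], [0.0, -0.264, -0.964], [-1.0, -0.0, -0.0]]
ft_force: [1.5, -0.3, 0.0]
gripper_width: 87.0
```

Run:
```python
from h import *
off([arc(60,180),arc(60,108)],9.2)
```

```text
world [600.8  34.4 180. ] offset [  14.8   78.4 -332.1]
world [600.8  34.4 108. ] offset [  86.8   78.4 -332.1]
roll [np.float64(-24.5), np.float64(155.5)]
t 0.77 eef [ 437.4 -265.2  194.7] jaw ang -15.33 q [-43.8  21.2  97.9   0.   61.  -28.4] F [ 1.5 -0.3  0. ] w 87.0
```

>>> {"fn": "send_rows", "kwargs": {"rows": [{"offset": [2, 9, -39], "roll": -3.5, "grip": 0}, {"offset": [4, 18, -78], "roll": -7, "grip": 0}, {"offset": [6, 28, -117], "roll": -10.5, "grip": 0}, {"offset": [8, 37, -156], "roll": -14, "grip": 0}, {"offset": [10, 46, -195], "roll": -17.5, "grip": 0}, {"offset": [12, 56, -234], "roll": -21, "grip": 0}, {"offset": [14, 65, -273], "roll": -24.5, "grip": 0}, {"offset": [15, 73, -310], "roll": -24.5, "grip": 0}]}}

```text
t: 1.43
eef_pos: [590.9, 14.1, 179.3]
orientation: [[-0.001, 0.988, 0.157], [0.0, 0.157, -0.988], [-1.0, -0.001, -0.0]]
ft_force: [0.4, -0.2, -0.2]
gripper_width: 86.9
```

Run:
```python
from h import *
off([arc(60,180),arc(60,108)],9.2)
```

```text
world [600.8  34.4 180. ] offset [ -0.7  13.  -18.5]
world [600.8  34.4 108. ] offset [ 71.3  13.  -18.4]
roll [np.float64(-0.1), np.float64(179.9)]
t 1.43 eef [590.9  14.1 179.3] jaw ang 9.05 q [ -9.5  28.3  87.7   0.   64.  -18.5] F [ 0.4 -0.2 -0.2] w 86.9
```

>>> {"fn": "send_rows", "kwargs": {"rows": [{"offset": [0, 13, -18], "roll": 0, "grip": 0}, {"offset": [15, 13, -18], "roll": 0, "grip": 0}, {"offset": [30, 13, -18], "roll": 0, "grip": 0}, {"offset": [45, 13, -18], "roll": 0, "grip": 0}, {"offset": [60, 13, -18], "roll": 0, "grip": 0}, {"offset": [71, 13, -18], "roll": 0, "grip": 0}, {"offset": [71, 13, -18], "roll": 0, "grip": 0.4}, {"offset": [71, 13, -18], "roll": 0, "grip": 1}], "force": 15}}

```text
t: 2.1
eef_pos: [600.1, 31.6, 108.3]
orientation: [[-0.002, 0.988, 0.155], [0.0, 0.155, -0.988], [-1.0, -0.002, -0.0]]
ft_force: [-0.2, -0.1, 0.3]
gripper_width: 79.8
```

>>> {"fn": "send_rows", "kwargs": {"rows": [{"offset": [0, 0, 0], "roll": 0, "grip": 1}, {"offset": [0, 0, 0], "roll": 0, "grip": 1}, {"offset": [0, 0, 0], "roll": 0, "grip": 1}, {"offset": [0, 0, 0], "roll": 0, "grip": 1}, {"offset": [0, 0, 0], "roll": 0, "grip": 1}, {"offset": [0, 0, 0], "roll": 0, "grip": 1}, {"offset": [0, 0, 0], "roll": 0, "grip": 1}, {"offset": [0, 0, 0], "roll": 0, "grip": 1}]}}

```text
t: 2.77
eef_pos: [600.6, 31.6, 109.0]
orientation: [[0.0, 0.988, 0.155], [-0.0, 0.155, -0.988], [-1.0, 0.0, 0.0]]
ft_force: [-0.1, 0.5, 0.2]
gripper_width: 28.2
```

Run:
```python
from h import *
off([arc(a,108) for a in (60,52,45,37,30,22,15,7,0,-2)],9.2)
c,K,R,t=cam("top");save("latch1",cv2.resize(c["image"][90:230,220:380],(640,560),interpolation=3))
```

```text
world [600.8  34.4 108. ] offset [ 1.   0.6 -2.7]
world [605.8  45.1 108. ] offset [  1.    7.2 -12.5]
world [611.3  53.9 108. ] offset [  1.   14.  -20.4]
world [618.9  63.  108. ] offset [  1.   22.9 -28.2]
world [626.6  70.  108. ] offset [  1.   31.5 -34. ]
world [636.2  76.9 108. ] offset [  1.   42.2 -39.2]
world [645.4  81.7 108. ] offset [  1.   52.  -42.6]
world [656.6  85.8 108. ] offset [  1.   63.6 -44.9]
world [666.7  88.1 108. ] offset [  1.   74.  -45.6]
world [669.6  88.5 108. ] offset [  1.   77.  -45.5]
roll [np.float64(-0.3), np.float64(179.7)]
t 2.77 eef [600.6  31.6 109. ] jaw ang 8.9 q [ -7.6  34.2  89.8   0.   56.  -16.5] F [-0.1  0.5  0.2] w 28.2
```

View pics/latch1.png

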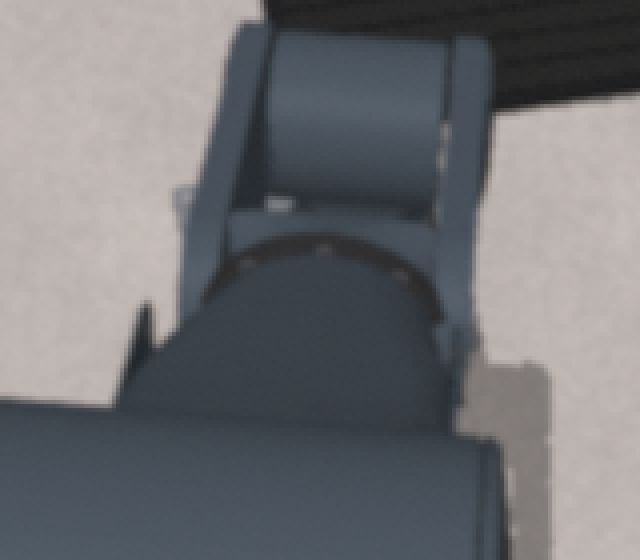

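The arm covers the top view, so that picture shows nothing of the latch. The fingers are still closing; I'll finish the grip.

>>> {"fn": "send_rows", "kwargs": {"rows": [{"offset": [0, 0, -2], "roll": 0, "grip": 1}, {"offset": [0, 0, -2], "roll": 0, "grip": 1}, {"offset": [0, 0, -2], "roll": 0, "grip": 1}, {"offset": [0, 0, -2], "roll": 0, "grip": 1}, {"offset": [0, 3, -6], "roll": 0, "grip": 1}, {"offset": [0, 7, -12], "roll": 0, "grip": 1}, {"offset": [0, 10, -16], "roll": 0, "grip": 1}, {"offset": [0, 14, -20], "roll": 0, "grip": 1}]}}

```text
t: 3.48
eef_pos: [611.6, 54.3, 109.0]
orientation: [[-0.0, 0.988, 0.155], [0.0, 0.155, -0.988], [-1.0, -0.0, -0.0]]
ft_force: [-0.4, -0.6, 0.8]
gripper_width: 0.6
```

Run:
```python
from h import *
off([arc(a,108) for a in (45,37,30,22,15,7,0,-2)],9.2)
```

```text
world [611.3  53.9 108. ] offset [ 1.  -0.3  0.4]
world [618.9  63.  108. ] offset [ 1.   8.6 -7.5]
world [626.6  70.  108. ] offset [  1.   17.2 -13.2]
world [636.2  76.9 108. ] offset [  1.   27.8 -18.5]
world [645.4  81.7 108. ] offset [  1.   37.7 -21.8]
world [656.6  85.8 108. ] offset [  1.   49.3 -24.1]
world [666.7  88.1 108. ] offset [  1.   59.7 -24.8]
world [669.6  88.5 108. ] offset [  1.   62.6 -24.8]
roll [np.float64(-0.3), np.float64(179.7)]
t 3.48 eef [611.6  54.3 109. ] jaw ang 8.92 q [ -5.3  35.   88.    0.   57.  -14.3] F [-0.4 -0.6  0.8] w 0.6
```

Run:
```python
from h import *
c,K,R,t=cam("scene");W=cloud(c,K,R,t);print(proj(c,K,[arc(60,138),arc(60,98),[611.6,54.3,109]]))
save("latch2",cv2.resize(c["image"][160:290,280:410],(600,600),interpolation=3))
```

```text
[[333.73256755 209.84896568]
 [333.49706558 219.0999424 ]
 [341.2939384  220.96924447]]
```

View pics/latch2.png

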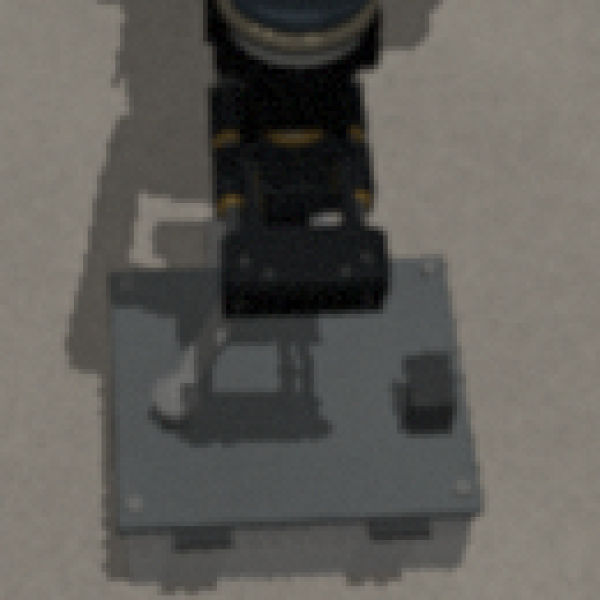

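Run:
```python
from h import *
c,K,R,t=cam("scene");W=cloud(c,K,R,t).reshape(-1,3)
L=np.c_[(W[:,:2]-p[:2])@np.array([[np.cos(p[2]),-np.sin(p[2])],[np.sin(p[2]),np.cos(p[2])]]),W[:,2]]
b=L[(L[:,2]>90)&(L[:,2]<104)&(abs(L[:,0])<80)&(L[:,1]<45)&(L[:,1]>-80)]
v=b[:,:2]-[40,-60];r=np.hypot(*v.T);a=np.degrees(np.arctan2(-v[:,0],v[:,1]))
for i in np.argsort(r)[::4]: print(r[i].round(),a[i].round(1),b[i].round(0))
h=L[(L[:,2]>104)&(L[:,2]<150)&(abs(L[:,0])<90)&(abs(L[:,1])<90)]
print("pts above",h[h[:,2].argsort()][::6].round(0).tolist())
```

```text
2.0 -65.5 [ 41. -59.  99.]
3.0 6.0 [ 40. -57. 101.]
4.0 -177.9 [ 40. -64.  97.]
5.0 -50.8 [ 44. -57.  98.]
6.0 -136.7 [ 44. -64.  99.]
6.0 173.3 [ 39. -66.  96.]
7.0 101.1 [ 33. -61.  99.]
8.0 82.2 [ 33. -59.  98.]
8.0 12.8 [ 38. -52.  98.]
9.0 -71.9 [ 48. -57.  97.]
9.0 163.4 [ 37. -69.  98.]
10.0 32.5 [ 35. -52.  97.]
10.0 83.3 [ 30. -59.  99.]
10.0 55.1 [ 32. -54.  96.]
10.0 -75.7 [ 50. -57.  95.]
11.0 -21.7 [ 44. -50.  93.]
11.0 -89.1 [ 51. -60.  97.]
11.0 -113.8 [ 50. -65.  96.]
12.0 -168.3 [ 42. -71.  97.]
12.0 72.3 [ 29. -56.  96.]
12.0 153.8 [ 35. -71.  98.]
13.0 84.5 [ 27. -59.  97.]
15.0 75.4 [ 26. -56. 100.]
17.0 68.7 [ 24. -54.  97.]
19.0 70.5 [ 22. -54.  99.]
21.0 51.0 [ 23. -47.  95.]
23.0 66.9 [ 19. -51.  98.]
24.0 48.5 [ 22. -44.  98.]
26.0 63.8 [ 17. -49.  99.]
28.0 48.4 [ 19. -42.  93.]
30.0 67.1 [ 13. -48.  96.]
31.0 63.3 [ 12. -46.  95.]
33.0 55.3 [ 13. -41.  96.]
34.0 65.6 [  9. -46.  99.]
37.0 54.7 [ 10. -39. 100.]
39.0 64.4 [  5. -43.  97.]
42.0 69.4 [  1. -45.  96.]
43.0 59.6 [  3. -38.  98.]
45.0 67.5 [ -2. -43.  96.]
46.0 68.1 [ -3. -43.  98.]
48.0 59.2 [ -1. -36. 101.]
50.0 53.9 [ -0. -31.  92.]
51.0 58.1 [ -3. -33.  97.]
54.0 68.1 [-10. -40.  96.]
57.0 63.9 [-11. -35.  98.]
66.0 67.2 [-21. -34.  96.]
pts above [[56.0, 64.0, 104.0], [52.0, 57.0, 107.0], [38.0, 80.0, 108.0], [46.0, 79.0, 108.0], [59.0, 59.0, 109.0], [43.0, 63.0, 109.0], [41.0, 80.0, 109.0], [46.0, 65.0, 109.0], [55.0, 78.0, 110.0], [38.0, 64.0, 110.0], [33.0, 69.0, 110.0], [52.0, 60.0, 110.0], [53.0, 78.0, 110.0], [33.0, 59.0, 110.0], [39.0, 66.0, 111.0], [52.0, 66.0, 111.0], [45.0, 67.0, 111.0], [42.0, 70.0, 111.0], [34.0, 64.0, 112.0], [51.0, 78.0, 112.0], [38.0, 73.0, 113.0], [59.0, 61.0, 114.0]]
```

>>> {"fn": "send_rows", "kwargs": {"rows": [{"offset": [-30, 0, 0], "roll": 0, "grip": 1}, {"offset": [-60, 0, 0], "roll": 0, "grip": 1}, {"offset": [-90, 0, 0], "roll": 0, "grip": 1}, {"offset": [-120, -30, 0], "roll": 0, "grip": 1}, {"offset": [-130, -60, 0], "roll": 0, "grip": 1}, {"offset": [-130, -90, 0], "roll": 0, "grip": 1}, {"offset": [-130, -110, 0], "roll": 0, "grip": 1}, {"offset": [-130, -120, 0], "roll": 0, "grip": 1}]}}

```text
t: 4.25
eef_pos: [489.7, 35.0, 239.3]
orientation: [[-0.002, 0.988, 0.155], [-0.0, 0.155, -0.988], [-1.0, -0.002, -0.0]]
ft_force: [1.4, -1.2, 0.2]
gripper_width: 0.5
```

Run:
```python
from h import *
off([])
c,K,R,t=cam("scene");W0=cloud(c,K,R,t);W=W0.reshape(-1,3)
print(proj(c,K,[arc(60,138),arc(60,98),robot.observe()["eef_pos"]]))
save("latch3",cv2.resize(c["image"][110:290,270:410],(600*140//180,600),interpolation=3))
L=np.c_[(W[:,:2]-p[:2])@np.array([[np.cos(p[2]),-np.sin(p[2])],[np.sin(p[2]),np.cos(p[2])]]),W[:,2]]
b=L[(L[:,2]>92)&(L[:,2]<103)&(abs(L[:,0])<80)&(L[:,1]<45)&(L[:,1]>-80)]
v=b[:,:2]-[40,-60];g=np.hypot(*v.T)>25;print(g.sum(),np.degrees(np.median(np.arctan2(-v[g,0],v[g,1]))))
po=L[(L[:,2]>112)&(L[:,2]<145)&(abs(L[:,0])<80)&(L[:,1]<50)&(L[:,1]>-80)];print(len(po),po.mean(0),po.max(0))
```

```text
t 4.25 eef [489.7  35.  239.3] jaw ang 8.9 q [ -9.   16.3  97.2  -0.   66.5 -17.9] F [ 1.4 -1.2  0.2] w 0.5
[[333.73256755 209.84896568]
 [333.49706558 219.0999424 ]
 [339.02697795 146.91625905]]
195 60.37342865897242
46 [-31.75555654 -19.22543942 129.55871225] [-26.99896116 -14.28189241 141.10535669]
```

View pics/latch3.png

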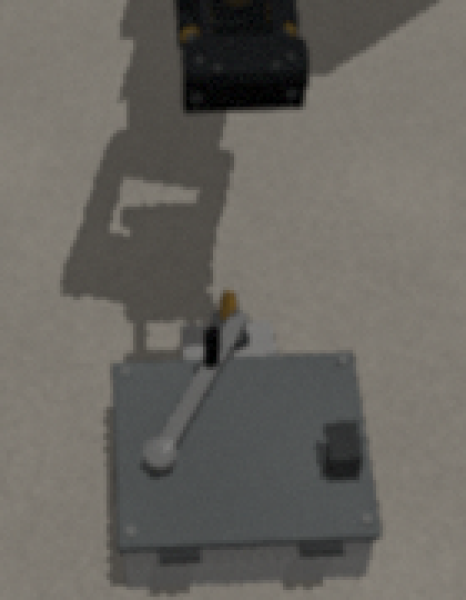

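Run:
```python
from h import *
s=robot.observe();e=s["eef_pos"];Rt=np.array(s["orientation"])
for n in("scene","top"):
    c,K,R,t=cam(n);W=cloud(c,K,R,t).reshape(-1,3);T=(W-e)@Rt
    for lo in range(-130,20,10):
        k=(T[:,0]>lo)&(T[:,0]<lo+10)&(abs(T[:,1])<120)&(abs(T[:,2])<90)
        if k.sum()>3: print(n,lo,k.sum(),"y",np.percentile(T[k,1],[2,98]).round(0),"z",np.percentile(T[k,2],[2,98]).round(0))
    if n=="scene": save("tool1",cv2.resize(c["image"][85:215,280:400],(554,600),interpolation=3))
```

```text
scene -130 456 y [-54.  93.] z [-36.  39.]
scene -120 218 y [-79.  89.] z [-35.  39.]
scene -110 100 y [-81.  88.] z [-34.  38.]
top -130 6 y [-47. -35.] z [27. 29.]
top -120 5 y [-41. -33.] z [28. 30.]
```

>>> {"fn": "send_rows", "kwargs": {"rows": [{"offset": [0, 0, 0], "roll": 7, "grip": 0.5}, {"offset": [0, 0, 0], "roll": 14, "grip": 0.5}, {"offset": [0, 0, 0], "roll": 21, "grip": 0.5}, {"offset": [0, 0, 0], "roll": 28, "grip": 0.5}, {"offset": [0, 0, 0], "roll": 35, "grip": 0.5}, {"offset": [0, 0, 0], "roll": 42, "grip": 0.5}, {"offset": [0, 0, 0], "roll": 49, "grip": 0.5}, {"offset": [0, 0, 0], "roll": 56, "grip": 0.5}]}}

```text
t: 5.07
eef_pos: [495.1, 34.9, 238.6]
orientation: [[0.001, 0.676, -0.737], [-0.0, -0.737, -0.676], [-1.0, 0.001, -0.001]]
ft_force: [-1.5, 0.2, 1.0]
gripper_width: 41.3
```

Run:
```python
from h import *
s=robot.observe();e=s["eef_pos"];Rt=np.array(s["orientation"]);off([])
for n in("scene",):
    c,K,R,t=cam(n);W=cloud(c,K,R,t).reshape(-1,3);T=(W-e)@Rt
    for lo in range(-130,20,10):
        k=(T[:,0]>lo)&(T[:,0]<lo+10)&(abs(T[:,1])<120)&(abs(T[:,2])<90)
        if k.sum()>3: print(n,lo,k.sum(),"y",np.percentile(T[k,1],[2,98]).round(0),"z",np.percentile(T[k,2],[2,98]).round(0))
    im=c["image"].copy();u=np.round(proj(c,K,[e,e+[0,0,50],e+[0,0,100]])).astype(int);print(u)
    im=cv2.resize(im[85:215,280:400],(554,600),interpolation=3)
    for q in (u-[280,85])*4.617: cv2.circle(im,tuple(int(x) for x in q),4,(255,0,0),-1)
    save("tool1",im)
```

```text
t 5.07 eef [495.1  34.9 238.6] jaw ang -47.44 q [-8.9 16.7 96.7  0.  66.5 38.5] F [-1.5  0.2  1. ] w 41.3
scene -130 476 y [-80.  94.] z [-38.  26.]
scene -120 298 y [-80.  88.] z [-38.  27.]
scene -110 120 y [-84.  88.] z [-37.  33.]
scene -100 10 y [-26.  38.] z [-7.  6.]
scene -90 28 y [-33. -18.] z [-12.  11.]
scene -80 35 y [-30.  35.] z [-12.   6.]
scene -70 50 y [-27.  34.] z [-11.   9.]
scene -60 53 y [-28.  32.] z [-12.   9.]
scene -50 54 y [-27.  31.] z [-10.   9.]
scene -40 37 y [-26.  31.] z [-11.   9.]
[[339 149]
 [339 134]
 [340 117]]
```

View pics/tool1.png

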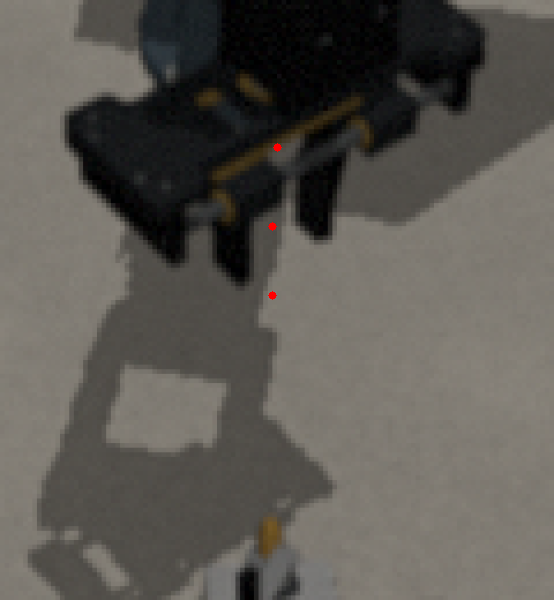

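The picture shows the real fingertips (crop (240,280) and (320,237)) well above the reported TCP (lowest red dot). The reported TCP is about 33 mm beyond the fingers, which explains the missed post. I'll measure that offset.

Run:
```python
from h import *
s=robot.observe();e=s["eef_pos"];Rt=np.array(s["orientation"])
for i in range(2):
    c,K,R,t=cam("scene");W=cloud(c,K,R,t).reshape(-1,3);T=(W-e)@Rt
    k=(T[:,0]>-75)&(T[:,0]<20)&(abs(T[:,1])<60)&(abs(T[:,2])<25)
    for sg in(-1,1):
        q=T[k&(T[:,1]*sg>0)];print(sg,len(q),np.sort(q[:,0])[-8:].round(1),np.percentile(q[:,1],[2,50,98]).round(1),np.percentile(q[:,2],[2,50,98]).round(1))
    k=(abs(T[:,1])<95)&(abs(T[:,2])<45)&(T[:,0]>-140)&(T[:,0]<-95);print(np.sort(T[k,0])[::-15][:8] if 0 else np.percentile(T[k,0],[95,98,100]))
```

```text
-1 122 [-35.1 -35.1 -34.7 -33.5 -33.5 -33.3 -32.9 -32.1] [-30.1 -21.  -18.7] [-10.7  -6.1   9.9]
1 95 [-35.3 -34.8 -34.6 -33.9 -33.8 -33.6 -33.2 -32.7] [23.7 30.9 35.4] [-11.2  -7.2   9. ]
[-106.85226886 -103.81921116  -95.09560514]
-1 123 [-33.8 -33.7 -33.4 -33.3 -33.3 -32.6 -32.5 -31.4] [-32.1 -21.4 -19.3] [-10.9  -6.1   9. ]
1 95 [-36.1 -35.8 -34.4 -34.3 -34.2 -33.7 -33.2 -33.1] [23.6 30.9 35.4] [-11.2  -7.    9.2]
[-106.68340055 -103.2538071   -95.56769368]
```

```bash
sed -i 's/^p=np.array.*/p=np.array([630.6,58.1,np.radians(9.2)])/' h.py
python3 - <<'E'
from h import *
off([arc(60,140),arc(60,81)])
E
```

```text
world [600.2  35.5 140. ] offset [ 98.7  71.8 -77.6]
world [600.2  35.5  81. ] offset [157.7  71.8 -77.5]
t 5.22 eef [494.4  34.9 238.7] jaw ang -46.92 q [-8.9 16.7 96.8  0.  66.5 38. ] F [ 0.8 -0.3  0.2] w 43.0
```

>>> {"fn": "send_rows", "kwargs": {"rows": [{"offset": [10, 25, -27], "roll": 0, "grip": 0.35}, {"offset": [30, 48, -52], "roll": 0, "grip": 0.35}, {"offset": [60, 72, -78], "roll": 0, "grip": 0.35}, {"offset": [85, 72, -78], "roll": 0, "grip": 0.35}, {"offset": [110, 72, -78], "roll": 0, "grip": 0.35}, {"offset": [135, 72, -78], "roll": 0, "grip": 0.35}, {"offset": [158, 72, -78], "roll": 0, "grip": 0.35}, {"offset": [158, 72, -78], "roll": 0, "grip": 1}], "force": 20}}

```text
t: 5.88
eef_pos: [595.9, 35.7, 75.8]
orientation: [[-0.01, 0.683, -0.731], [0.001, -0.731, -0.683], [-1.0, -0.008, 0.006]]
ft_force: [-0.4, -0.1, -0.0]
gripper_width: 54.0
```

>>> {"fn": "send_rows", "kwargs": {"rows": [{"offset": [0, 0, 0], "roll": 0, "grip": 1}, {"offset": [0, 0, 0], "roll": 0, "grip": 1}, {"offset": [0, 0, 0], "roll": 0, "grip": 1}, {"offset": [0, 0, 0], "roll": 0, "grip": 1}, {"offset": [0, 0, 0], "roll": 0, "grip": 1}, {"offset": [0, 0, 0], "roll": 0, "grip": 1}, {"offset": [0, 0, 0], "roll": 0, "grip": 1}, {"offset": [0, 0, 0], "roll": 0, "grip": 1}]}}

```text
t: 6.55
eef_pos: [600.2, 35.0, 81.8]
orientation: [[0.003, 0.681, -0.732], [-0.001, -0.732, -0.681], [-1.0, 0.002, -0.002]]
ft_force: [0.8, -0.7, 2.6]
gripper_width: 11.9
```

Run:
```python
from h import *
off([arc(a,81) for a in (60,52,45,37,30,22,15,7,0,-3)])
```

```text
world [600.2  35.5  81. ] offset [ 0.8 -0.3 -0.4]
world [605.2  46.2  81. ] offset [  0.8  -4.8 -11.3]
world [610.7  55.   81. ] offset [  0.8  -7.5 -21.4]
world [618.3  64.1  81. ] offset [  0.9  -9.  -33.1]
world [626.   71.1  81. ] offset [  0.9  -8.9 -43.5]
world [635.6  78.   81. ] offset [  0.9  -7.3 -55.3]
world [644.8  82.8  81. ] offset [  0.9  -4.6 -65.3]
world [656.   86.9  81. ] offset [  1.   -0.  -76.2]
world [666.1  89.2  81. ] offset [  1.    5.2 -85.2]
world [670.5  89.8  81. ] offset [  1.    7.7 -88.8]
t 6.55 eef [600.2  35.   81.8] jaw ang -47.09 q [-7.3 36.3 91.1 -0.  52.5 39.8] F [ 0.8 -0.7  2.6] w 11.9
```

>>> {"fn": "send_rows", "kwargs": {"rows": [{"offset": [0, -2.5, -6], "roll": 0, "grip": 1}, {"offset": [0, -5, -12], "roll": 0, "grip": 1}, {"offset": [0, -7, -18], "roll": 0, "grip": 1}, {"offset": [0, -8.3, -26], "roll": 0, "grip": 1}, {"offset": [0, -9, -34], "roll": 0, "grip": 1}, {"offset": [0, -9, -43], "roll": 0, "grip": 1}, {"offset": [0, -8, -51], "roll": 0, "grip": 1}, {"offset": [0, -6.5, -58], "roll": 0, "grip": 1}]}}

```text
t: 7.22
eef_pos: [637.7, 79.4, 81.4]
orientation: [[0.0, 0.681, -0.732], [-0.002, -0.732, -0.681], [-1.0, 0.001, 0.001]]
ft_force: [-0.2, -5.7, 4.7]
gripper_width: 12.6
```

>>> {"fn": "send_rows", "kwargs": {"rows": [{"offset": [0, 2, -7], "roll": 0, "grip": 1}, {"offset": [0, 4.5, -14], "roll": 0, "grip": 1}, {"offset": [0, 7, -19], "roll": 0, "grip": 1}, {"offset": [0, 9.5, -24], "roll": 0, "grip": 1}, {"offset": [0, 12, -28], "roll": 0, "grip": 1}, {"offset": [0, 14, -31], "roll": 0, "grip": 1}, {"offset": [0, 15, -32], "roll": 0, "grip": 1}, {"offset": [0, 15, -32], "roll": 0, "grip": 1}]}}

```text
t: 7.88
eef_pos: [667.6, 91.0, 81.1]
orientation: [[-0.007, 0.682, -0.732], [-0.0, -0.732, -0.682], [-1.0, -0.005, 0.006]]
ft_force: [-4.9, -2.7, 9.8]
gripper_width: 11.9
```

Run:
```python
from h import *
s=robot.observe();e=s["eef_pos"];c,sn=np.cos(p[2]),np.sin(p[2]);d=e[:2]-p[:2];l=np.array([d[0]*c+d[1]*sn,-d[0]*sn+d[1]*c]);v=l-[40,-60];print(l,np.hypot(*v),np.degrees(np.arctan2(-v[0],v[1])))
off([arc(0,81),arc(-3,81)])
```

```text
[41.76123236 26.61081524] 86.62872073227454 -1.16495006764954
world [666.1  89.2  81. ] offset [0.1 0.4 2.4]
world [670.5  89.8  81. ] offset [ 0.1  2.9 -1.3]
t 7.88 eef [667.6  91.   81.1] jaw ang -47.04 q [-1.7 41.2 79.3 -0.  59.9 45.4] F [-4.9 -2.7  9.8] w 11.9
```

>>> {"fn": "send_rows", "kwargs": {"rows": [{"offset": [0, 1, -1.5], "roll": 0, "grip": 1}, {"offset": [0, 2, -3], "roll": 0, "grip": 1}, {"offset": [0, 2.5, -4], "roll": 0, "grip": 1}, {"offset": [0, 2.5, -4], "roll": 0, "grip": 1}, {"offset": [0, 2.5, -4], "roll": 0, "grip": 1}, {"offset": [0, 2.5, -4], "roll": 0, "grip": 1}, {"offset": [0, 2.5, -4], "roll": 0, "grip": 1}, {"offset": [0, 2.5, -4], "roll": 0, "grip": 1}]}}

```text
t: 8.55
eef_pos: [667.3, 91.1, 81.0]
orientation: [[-0.017, 0.682, -0.731], [-0.002, -0.731, -0.682], [-1.0, -0.01, 0.014]]
ft_force: [-13.9, -5.0, 14.4]
gripper_width: 11.9
```

Run:
```python
from h import *
off([])
```

```text
t 8.55 eef [667.3  91.1  81. ] jaw ang -46.99 q [-1.6 41.5 78.8 -0.2 60.8 45.4] F [-13.9  -5.   14.4] w 11.9
```

>>> {"fn": "send_rows", "kwargs": {"rows": [{"offset": [0, -1.5, 2.5], "roll": 0, "grip": 1}, {"offset": [0, -1.5, 2.5], "roll": 0, "grip": 0.5}, {"offset": [0, -1.5, 2.5], "roll": 0, "grip": 0.5}, {"offset": [0, -1.5, 2.5], "roll": 0, "grip": 0.5}, {"offset": [0, -1.5, 2.5], "roll": 0, "grip": 0.5}, {"offset": [0, -1.5, 2.5], "roll": 0, "grip": 0.5}, {"offset": [-30, -1.5, 2.5], "roll": 0, "grip": 0.5}, {"offset": [-70, -1.5, 2.5], "roll": 0, "grip": 0.5}]}}

```text
t: 9.22
eef_pos: [668.9, 90.9, 146.6]
orientation: [[-0.011, 0.681, -0.733], [0.001, -0.733, -0.681], [-1.0, -0.008, 0.008]]
ft_force: [0.5, 0.3, 0.8]
gripper_width: 42.4
```

Run:
```python
from h import *
off([[436.2,-305.2,150],[436.2,-305.2,20]],-25)
```

```text
world [ 436.2 -305.2  150. ] offset [ -1.1 131.8 440.1]
world [ 436.2 -305.2   20. ] offset [128.9 132.8 439.1]
roll [np.float64(-22.1), np.float64(157.9)]
t 9.22 eef [668.9  90.9 146.6] jaw ang -47.1 q [-1.7 37.  76.1  0.  67.5 45.4] F [0.5 0.3 0.8] w 42.4
```

>>> {"fn": "send_rows", "kwargs": {"rows": [{"offset": [0, 11, 37], "roll": -3, "grip": 0.5}, {"offset": [0, 22, 74], "roll": -6, "grip": 0.5}, {"offset": [0, 33, 111], "roll": -9, "grip": 0.5}, {"offset": [0, 44, 148], "roll": -12, "grip": 0.5}, {"offset": [0, 56, 186], "roll": -15, "grip": 0.5}, {"offset": [0, 67, 224], "roll": -18, "grip": 0.5}, {"offset": [0, 78, 262], "roll": -20, "grip": 0.5}, {"offset": [0, 90, 300], "roll": -22, "grip": 0.5}]}}

```text
t: 9.88
eef_pos: [513.0, -180.7, 151.0]
orientation: [[0.0, 0.906, -0.422], [0.0, -0.422, -0.906], [-1.0, 0.0, -0.0]]
ft_force: [-1.0, -0.8, -0.4]
gripper_width: 43.5
```

Run:
```python
from h import *
off([[436.2,-305.2,150],[436.2,-305.2,20]],-25)
c,K,R,t=cam("scene");W=cloud(c,K,R,t).reshape(-1,3);np.savez("/tmp/scene1.npz",W=W.reshape(400,640,3),im=c["image"],K=K,rvec=c["rvec"],tvec=c["tvec"],k1=c["k1"])
c2,K2,R2,t2=cam("top");W2=cloud(c2,K2,R2,t2);np.savez("/tmp/top1.npz",W=W2,im=c2["image"],K=K2,rvec=c2["rvec"],tvec=c2["tvec"],k1=c2["k1"])
a=cv2.resize(c["image"][185:285,290:400],(440,400),interpolation=3);b=cv2.resize(c2["image"][120:220,255:345],(360,400),interpolation=3)
save("closed",np.hstack([a,b]))
```

```text
world [ 436.2 -305.2  150. ] offset [  0.9 -17.1 145.3]
world [ 436.2 -305.2   20. ] offset [130.9 -17.1 145.3]
roll [np.float64(0.0), np.float64(-180.0)]
t 9.88 eef [ 513.  -180.7  151. ] jaw ang -24.98 q [-31.2  26.9  96.1   0.   56.9  -6.2] F [-1.  -0.8 -0.4] w 43.5
```

View pics/closed.png

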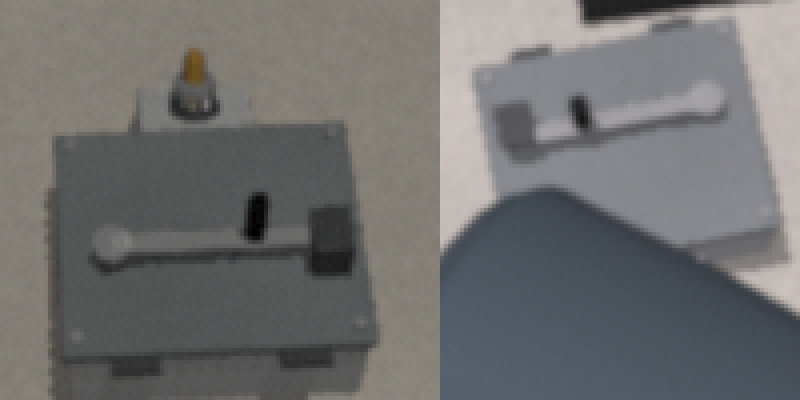

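Latch closed: in the scene half the bar runs from the pivot (112,243) into the catch (330,240), and the post is at (256,215). The nipple is now clear at (193,80). Next I'll fit the nipple pose.

```bash
cat > nip.py <<'E'
from h import *
from scipy.optimize import least_squares
yaw=p[2];ax=np.array([-np.sin(np.radians(24))*np.cos(yaw),-np.sin(np.radians(24))*np.sin(yaw),np.cos(np.radians(24))])
def sdf(P,root):
    d=P-root;h=d@ax;r=np.linalg.norm(d-h[:,None]*ax,axis=1)
    def box(r,h,R,a,b):
        q=np.stack([r-R,np.maximum(a-h,h-b)],1);return np.linalg.norm(np.maximum(q,0),axis=1)+np.minimum(q.max(1),0)
    cone=np.maximum((r-(7-(h-37)*.5))*.894,np.maximum(37-h,h-44))
    return np.minimum.reduce([box(r,h,7,0,37),cone,box(r,h,14.5,16,22),h])
for n,cor in(("scene1",[-1.7,1.8,.5]),("top0",[0,0,-.7]),("scene0",[-1.7,1.8,.5])):
    d=np.load(f"/tmp/{n}.npz");P=d["W"].reshape(-1,3)+cor
    c,s=np.cos(yaw),np.sin(yaw);L=(P[:,:2]-p[:2])@np.array([[c,-s],[s,c]])
    k=(L[:,0]>-125)&(L[:,0]<-58)&(abs(L[:,1])<34)&(P[:,2]>40)&(P[:,2]<108)
    if n!="scene1":
        b=L-[40,-60];u=np.array([-np.sin(np.radians(60)),.5]);al=b@u;pe=abs(b[:,0]*u[1]-b[:,1]*u[0]);k&=~((pe<12)&(P[:,2]>82)&(al<146))
    Q=P[k]
    best=None
    for y0 in(-6,0,6):
        r=least_squares(lambda x:sdf(Q,x),ch([-75,y0,60]),loss="soft_l1",f_scale=1.5)
        if best is None or r.cost<best.cost: best=r
    x=best.x;dl=x[:2]-p[:2];print(n,len(Q),best.cost,"root",x.round(1),"chamber",(dl@np.array([[c,-s],[s,c]])).round(1),"rms",np.sqrt(np.mean(np.minimum(abs(best.fun),6)**2)),"tip",(x+44*ax).round(1))
print(ax)
E
python3 nip.py
```

```text
scene1 327 301.8882023122153 root [546.3  43.5  53.3] chamber [-85.6  -0.9] rms 1.6847625344708594 tip [528.6  40.6  93.5]
top0 466 556.2036077072277 root [547.2  44.2  52.4] chamber [-84.5  -0.4] rms 1.9610275497511827 tip [529.6  41.4  92.6]
scene0 211 137.97806277888117 root [544.8  45.2  52.8] chamber [-86.7   1. ] rms 1.3732884831960104 tip [527.2  42.4  93. ]
[-0.40150449 -0.06502954  0.91354546]
```

>>> {"fn": "send_rows", "kwargs": {"rows": [{"offset": [0, -4, 37], "roll": 0, "grip": 0.5}, {"offset": [0, -9, 74], "roll": 0, "grip": 0.5}, {"offset": [0, -13, 110], "roll": 0, "grip": 0.5}, {"offset": [0, -17, 138], "roll": 0, "grip": 0.5}, {"offset": [0, -17, 145], "roll": 0, "grip": 0.5}, {"offset": [0, -17, 145], "roll": 0, "grip": 0.5}, {"offset": [20, -17, 145], "roll": 0, "grip": 0.5}, {"offset": [40, -17, 145], "roll": 0, "grip": 0.5}]}}

```text
t: 10.65
eef_pos: [439.0, -303.2, 111.6]
orientation: [[0.003, 0.906, -0.424], [-0.002, -0.424, -0.906], [-1.0, 0.004, 0.0]]
ft_force: [-0.1, 0.2, -0.8]
gripper_width: 43.3
```

Run:
```python
from h import *
off([[436.2,-305.2,20]],-25)
c,K,R,t=cam("top");save("grasp",cv2.resize(c["image"][190:280,400:500],(660,594),interpolation=3))
c,K,R,t=cam("scene");W=cloud(c,K,R,t);s=robot.observe();T=((W-s["eef_pos"])@np.array(s["orientation"])).reshape(-1,3)
k=(T[:,0]>-70)&(T[:,0]<-30)&(abs(T[:,1])<60)&(abs(T[:,2])<25)
for sg in(-1,1):
    q=T[k&(T[:,1]*sg>0)];print(sg,len(q),np.percentile(q[:,1],[2,50,98]).round(1),np.percentile(q[:,2],[2,50,98]).round(1))
W=W+[-1.7,1.8,.5];q=W[150:190,205:238].reshape(-1,3);q=q[(q[:,2]>84)&(q[:,2]<96)&(q[:,0]>415)];print("coupler top",len(q),(q.max(0)+q.min(0))/2,np.median(q,0))
```

```text
world [ 436.2 -305.2   20. ] offset [91.5 -2.   2.9]
roll [np.float64(-0.1), np.float64(179.9)]
t 10.65 eef [ 439.  -303.2  111.6] jaw ang -25.08 q [-46.7  29.5  99.8   0.1  50.5 -21.6] F [-0.1  0.2 -0.8] w 43.3
-1 80 [-30.3 -22.2 -19.8] [-11.7  -5.3   9.3]
1 69 [22.5 30.8 35.4] [-11.7  -6.3  10. ]
coupler top 62 [ 434.44728889 -304.36564529   89.8055184 ] [ 436.50103579 -304.23844581   91.71477994]
```

>>> {"fn": "send_rows", "kwargs": {"rows": [{"offset": [15, 0, 0], "roll": 0, "grip": 0.5}, {"offset": [30, 0, 0], "roll": 0, "grip": 0.5}, {"offset": [45, 0, 0], "roll": 0, "grip": 0.5}, {"offset": [60, 0, 0], "roll": 0, "grip": 0.5}, {"offset": [75, 0, 0], "roll": 0, "grip": 0.5}, {"offset": [85, 0, 0], "roll": 0, "grip": 0.5}, {"offset": [91, 0, 0], "roll": 0, "grip": 0.5}, {"offset": [91, 0, 0], "roll": 0, "grip": 0.5}]}}

```text
t: 11.42
eef_pos: [437.2, -302.6, 19.3]
orientation: [[-0.001, 0.906, -0.423], [0.001, -0.423, -0.906], [-1.0, -0.002, -0.001]]
ft_force: [-0.8, 0.7, 0.9]
gripper_width: 43.3
```

Run:
```python
from h import *
off([[436.2,-305.2,20]],-25)
```

```text
world [ 436.2 -305.2   20. ] offset [-0.7  0.2  2.8]
roll [np.float64(-0.0), np.float64(180.0)]
t 11.42 eef [ 437.2 -302.6   19.3] jaw ang -25.05 q [-46.7  38.4 103.    0.   38.7 -21.7] F [-0.8  0.7  0.9] w 43.3
```

View pics/grasp.png

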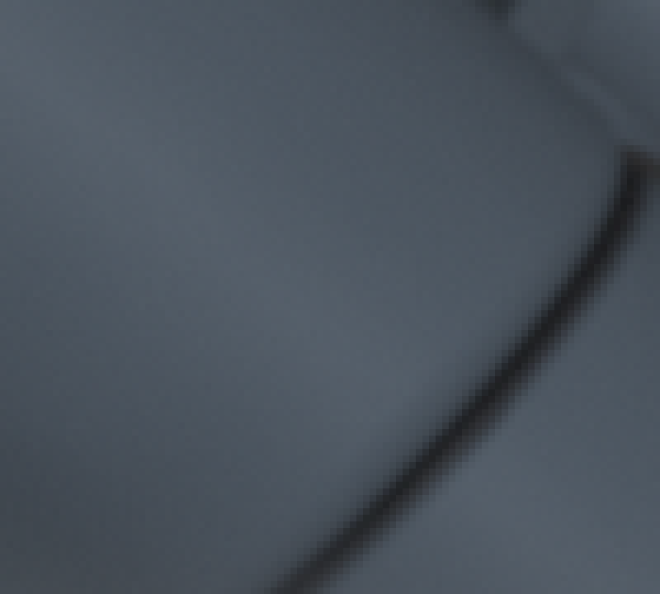

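That view is covered by the arm. The force is about zero, so the descent was clear. I'll grip.

>>> {"fn": "send_rows", "kwargs": {"rows": [{"offset": [0, 0, 2], "roll": 0, "grip": 1}, {"offset": [0, 0, 2], "roll": 0, "grip": 1}, {"offset": [0, 0, 2], "roll": 0, "grip": 1}, {"offset": [0, 0, 2], "roll": 0, "grip": 1}, {"offset": [0, 0, 2], "roll": 0, "grip": 1}, {"offset": [0, 0, 2], "roll": 0, "grip": 1}, {"offset": [-10, 0, 2], "roll": 0, "grip": 1}, {"offset": [-30, 0, 2], "roll": 0, "grip": 1}], "force": 25}}

```text
t: 12.08
eef_pos: [434.5, -303.8, 48.6]
orientation: [[-0.004, 0.905, -0.424], [0.004, -0.424, -0.905], [-1.0, -0.006, -0.002]]
ft_force: [0.8, 0.0, -2.9]
gripper_width: 23.9
```

Run:
```python
from h import *
off([],-80.8)
```

```text
roll [np.float64(55.7), np.float64(-124.3)]
t 12.08 eef [ 434.5 -303.8   48.6] jaw ang -25.11 q [-47.   35.5 102.2   0.   42.7 -21.9] F [ 0.8  0.  -2.9] w 23.9
```

```bash
cat >> h.py <<'E'
ROOT=np.array([546.5,44.1,52.9]);TIP_S=44.;G=71.;DZ=51.7
def a_(th):
    th=np.radians(th);return np.array([-np.sin(th)*np.cos(p[2]),-np.sin(th)*np.sin(p[2]),np.cos(th)])
def eef(s,th,dz=0): # mouth s mm in from tip along nipple, coupler leaning th
    return ROOT+(TIP_S-s)*a_(24)+G*a_(th)+[0,0,dz-DZ]
E
python3 - <<'E'
from h import *
off([eef(8,0,24),eef(8,0)],-80.8)
E
```

```text
world [532.   41.8 129.1] offset [ -79.3  -58.8 -354.4]
world [532.   41.8 105.1] offset [ -55.3  -58.7 -354.4]
roll [np.float64(55.7), np.float64(-124.3)]
t 12.08 eef [ 434.5 -303.8   48.6] jaw ang -25.11 q [-47.   35.5 102.2   0.   42.7 -21.9] F [ 0.8  0.  -2.9] w 23.9
```

>>> {"fn": "send_rows", "kwargs": {"rows": [{"offset": [-30, 0, 0], "roll": 0, "grip": 1}, {"offset": [-60, -3, -18], "roll": 7, "grip": 1}, {"offset": [-85, -8, -45], "roll": 14, "grip": 1}, {"offset": [-90, -14, -83], "roll": 21, "grip": 1}, {"offset": [-90, -20, -121], "roll": 28, "grip": 1}, {"offset": [-90, -26, -159], "roll": 35, "grip": 1}, {"offset": [-90, -33, -197], "roll": 42, "grip": 1}, {"offset": [-90, -39, -235], "roll": 49, "grip": 1}]}}

```text
t: 12.75
eef_pos: [498.0, -82.5, 140.4]
orientation: [[-0.0, 0.315, -0.949], [0.0, -0.949, -0.315], [-1.0, -0.0, 0.0]]
ft_force: [0.5, -0.7, -3.2]
gripper_width: 24.2
```

Run:
```python
from h import *
off([eef(8,0,24),eef(8,0)],-80.8)
```

```text
world [532.   41.8 129.1] offset [  11.3 -107.2  -71.5]
world [532.   41.8 105.1] offset [  35.3 -107.2  -71.5]
roll [np.float64(9.2), np.float64(-170.8)]
t 12.75 eef [498.  -82.5 140.4] jaw ang -71.63 q [-22.1  25.2 102.1   0.   52.8  49.5] F [ 0.5 -0.7 -3.2] w 24.2
```

>>> {"fn": "send_rows", "kwargs": {"rows": [{"offset": [0, -22, -14], "roll": 4, "grip": 1}, {"offset": [0, -48, -31], "roll": 8, "grip": 1}, {"offset": [0, -72, -48], "roll": 8, "grip": 1}, {"offset": [0, -90, -60], "roll": 8, "grip": 1}, {"offset": [5, -97, -66], "roll": 8, "grip": 1}, {"offset": [8, -97, -66], "roll": 8, "grip": 1}, {"offset": [8, -97, -66], "roll": 8, "grip": 1}, {"offset": [8, -97, -66], "roll": 8, "grip": 1}]}}

```text
t: 13.42
eef_pos: [529.0, 27.6, 131.5]
orientation: [[-0.002, 0.185, -0.983], [-0.0, -0.983, -0.185], [-1.0, -0.0, 0.002]]
ft_force: [0.1, 0.2, -2.0]
gripper_width: 24.2
```

Run:
```python
from h import *
off([eef(8,0,24),eef(8,0)],-80.8)
c,K,R,t=cam("scene");W=cloud(c,K,R,t)+[-1.7,1.8,.5];np.savez("/tmp/s2.npz",W=W,im=c["image"])
u=proj(c,K,np.array([eef(8,0)+[0,0,DZ-G+24]])-[-1.7,1.8,.5]).astype(int)[0];print(u)
y,x=u[1]-50,u[0]-55;save("over",cv2.resize(c["image"][y:y+90,x:x+110],(660,540),interpolation=3))
```

```text
world [532.   41.8 129.1] offset [  2.4 -13.4  -5.6]
world [532.   41.8 105.1] offset [ 26.4 -13.4  -5.7]
roll [np.float64(1.5), np.float64(-178.5)]
t 13.42 eef [529.   27.6 131.5] jaw ang -79.34 q [-9.1 27.6 99.1 -0.  53.4 70.3] F [ 0.1  0.2 -2. ] w 24.2
[338 195]
```

View pics/over.png

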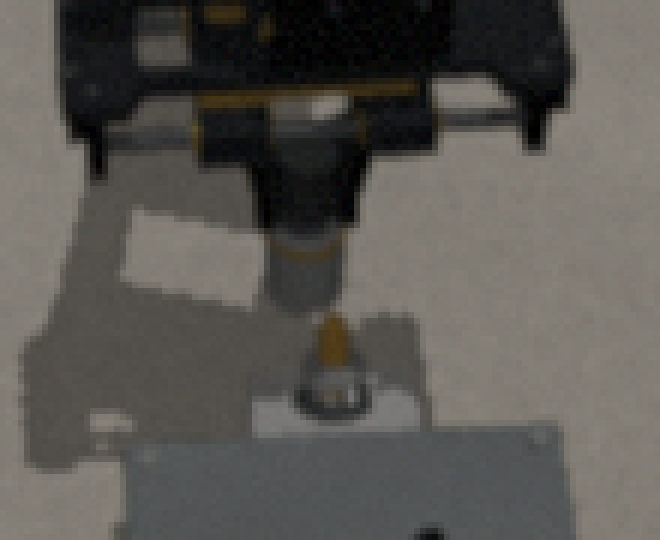

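Coupler hangs upright at crop (305,250), 14 mm to the -y side of the brass nipple (332,340). I'll check the held coupler's centre and lean.

```bash
cat > skirt.py <<'E'
from h import *
from scipy.optimize import least_squares
def skirt(W,lo,hi,c0,r0=17,th=0):
    P=W.reshape(-1,3);k=(np.hypot(*(P[:,:2]-c0[:2]).T)<32)&(P[:,2]>lo)&(P[:,2]<hi);Q=P[k]
    def f(x):
        a=np.array([x[2],x[3],1]);a/=np.linalg.norm(a);d=Q-[x[0],x[1],(lo+hi)/2];h=d@a
        return np.linalg.norm(d-h[:,None]*a,axis=1)-r0
    r=least_squares(f,[c0[0]-5,c0[1],a_(th)[0]/a_(th)[2],0],loss="soft_l1",f_scale=1.)
    c,s=np.cos(p[2]),np.sin(p[2])
    print("skirt n",len(Q),"zmin",np.percentile(Q[:,2],[1,5]).round(1),"axis at z",(lo+hi)/2,r.x[:2].round(1),"lean -x' deg",np.degrees(np.arctan(-(r.x[2]*c+r.x[3]*s))).round(1),"y'",np.degrees(np.arctan(-r.x[2]*s+r.x[3]*c)).round(1),"cost",r.cost/len(Q));return Q
E
python3 - <<'E'
from skirt import *
W=np.load("/tmp/s2.npz")["W"];skirt(W,112,152,[529,27.6])
skirt(W,112,152,[531,29])
E
```

```text
skirt n 120 zmin [112.9 114.2] axis at z 132.0 [525.6  27.9] lean -x' deg -1.0 y' -0.5 cost 0.29439026456093104
skirt n 120 zmin [112.9 114.2] axis at z 132.0 [525.6  27.9] lean -x' deg -1.0 y' -0.5 cost 0.29439026455821976
```

>>> {"fn": "send_rows", "kwargs": {"rows": [{"offset": [0, -7, -4], "roll": 1.5, "grip": 1}, {"offset": [0, -13.5, -7.5], "roll": 1.5, "grip": 1}, {"offset": [0, -13.5, -7.5], "roll": 1.5, "grip": 1}, {"offset": [5, -13.5, -7.5], "roll": 1.5, "grip": 1}, {"offset": [10, -13.5, -7.5], "roll": 1.5, "grip": 1}, {"offset": [15, -13.5, -7.5], "roll": 1.5, "grip": 1}, {"offset": [18, -13.5, -7.5], "roll": 1.5, "grip": 1}, {"offset": [18, -13.5, -7.5], "roll": 1.5, "grip": 1}]}}

```text
t: 14.13
eef_pos: [533.8, 43.1, 112.8]
orientation: [[-0.002, 0.16, -0.987], [0.0, -0.987, -0.16], [-1.0, -0.001, 0.002]]
ft_force: [-0.2, -0.5, -2.9]
gripper_width: 24.7
```

Run:
```python
from skirt import *
off([eef(8,0)+[2,0,0]],-80.8)
c,K,R,t=cam("scene");W=cloud(c,K,R,t)+[-1.7,1.8,.5];skirt(W,105,138,[534,42])
```

```text
world [534.   41.8 105.1] offset [ 7.7  1.4 -0.1]
roll [np.float64(-0.0), np.float64(180.0)]
t 14.13 eef [533.8  43.1 112.8] jaw ang -80.81 q [-7.3 29.6 99.1 -0.  51.3 73.5] F [-0.2 -0.5 -2.9] w 24.7
skirt n 101 zmin [105.4 107.1] axis at z 121.5 [530.6  43.4] lean -x' deg -0.1 y' -2.1 cost 0.34725183964183387
```

>>> {"fn": "send_rows", "kwargs": {"rows": [{"offset": [0, 1.4, 0], "roll": 0, "grip": 1}, {"offset": [2, 1.4, 0], "roll": 0, "grip": 1}, {"offset": [4, 1.4, 0], "roll": 0, "grip": 1}, {"offset": [6, 1.4, 0], "roll": 0, "grip": 1}, {"offset": [8, 1.4, 0], "roll": 0, "grip": 1}, {"offset": [8, 1.4, 0], "roll": 0, "grip": 1}, {"offset": [8, 1.4, 0], "roll": 0, "grip": 1}, {"offset": [8, 1.4, 0], "roll": 0, "grip": 1}]}}

```text
t: 14.85
eef_pos: [534.5, 41.9, 105.7]
orientation: [[-0.001, 0.16, -0.987], [0.0, -0.987, -0.16], [-1.0, -0.0, 0.001]]
ft_force: [-1.0, 0.5, -2.4]
gripper_width: 24.5
```

Run:
```python
from h import *
off([eef(8,th)+[2,0,0] for th in (0,4,8,12,16,20,24,28)],-80.8)
```

```text
world [534.   41.8 105.1] offset [0.6 0.1 0.5]
world [529.2  41.  104.9] offset [0.8 0.1 5.5]
world [524.3  40.2 104.4] offset [ 1.3  0.1 10.4]
world [519.5  39.4 103.5] offset [ 2.2  0.1 15.3]
world [514.7  38.6 102.3] offset [ 3.4  0.1 20.1]
world [510.1  37.9 100.8] offset [ 4.9  0.1 24.8]
world [505.5  37.1  98.9] offset [ 6.8  0.1 29.4]
world [501.1  36.4  96.8] offset [ 9.   0.1 33.8]
roll [np.float64(0.0), np.float64(-180.0)]
t 14.85 eef [534.5  41.9 105.7] jaw ang -80.79 q [-7.5 30.3 99.4 -0.  50.3 73.3] F [-1.   0.5 -2.4] w 24.5
```

>>> {"fn": "send_rows", "kwargs": {"rows": [{"offset": [0.5, 0, 1], "roll": 0, "grip": 1}, {"offset": [0.7, 0, 2.5], "roll": 0, "grip": 1}, {"offset": [0.8, 0, 4], "roll": 0, "grip": 1}, {"offset": [1, 0, 5.5], "roll": 0, "grip": 1}, {"offset": [1.2, 0, 7], "roll": 0, "grip": 1}, {"offset": [1.4, 0, 8.5], "roll": 0, "grip": 1}, {"offset": [1.5, 0, 10], "roll": 0, "grip": 1}, {"offset": [1.5, 0, 10.4], "roll": 0, "grip": 1}], "force": 14}}

```text
t: 15.52
eef_pos: [524.9, 40.1, 104.6]
orientation: [[0.001, 0.16, -0.987], [-0.0, -0.987, -0.16], [-1.0, 0.0, -0.001]]
ft_force: [2.4, 0.9, -2.7]
gripper_width: 25.0
```

Run:
```python
from skirt import *
off([eef(8,th)+[2,0,0] for th in (8,12,16,20,24,28)])
c,K,R,t=cam("scene");W=cloud(c,K,R,t)+[-1.7,1.8,.5];skirt(W,98,126,[530,42],th=5)
```

```text
world [524.3  40.2 104.4] offset [ 0.2 -0.1  0.6]
world [519.5  39.4 103.5] offset [ 1.1 -0.1  5.4]
world [514.7  38.6 102.3] offset [ 2.3 -0.1 10.3]
world [510.1  37.9 100.8] offset [ 3.8 -0.1 15. ]
world [505.5  37.1  98.9] offset [ 5.7 -0.1 19.6]
world [501.1  36.4  96.8] offset [ 7.8 -0.1 24. ]
t 15.52 eef [524.9  40.1 104.6] jaw ang -80.8 q [ -7.8  29.8 101.    0.   49.2  73. ] F [ 2.4  0.9 -2.7] w 25.0
skirt n 93 zmin [ 98.5 100.3] axis at z 112.0 [525.6  41. ] lean -x' deg 4.6 y' -0.5 cost 0.36779224057862947
```

Fx is +2.4 N and the lean is 4.6°: the coupler is hooked on the nipple and pivoting as planned. Continue.

>>> {"fn": "send_rows", "kwargs": {"rows": [{"offset": [0.4, 0, 2], "roll": 0, "grip": 1}, {"offset": [0.9, 0, 4], "roll": 0, "grip": 1}, {"offset": [1.3, 0, 6], "roll": 0, "grip": 1}, {"offset": [1.8, 0, 8], "roll": 0, "grip": 1}, {"offset": [2.3, 0, 10], "roll": 0, "grip": 1}, {"offset": [2.9, 0, 12], "roll": 0, "grip": 1}, {"offset": [3.5, 0, 14], "roll": 0, "grip": 1}, {"offset": [3.8, 0, 15], "roll": 0, "grip": 1}]}}

```text
t: 16.23
eef_pos: [509.4, 37.7, 100.5]
orientation: [[-0.001, 0.16, -0.987], [-0.0, -0.987, -0.16], [-1.0, -0.0, 0.001]]
ft_force: [2.7, 0.7, -2.4]
gripper_width: 24.1
```

Run:
```python
from skirt import *
off([eef(8,th)+[2,0,0] for th in (20,24,28)])
c,K,R,t=cam("scene");W=cloud(c,K,R,t)+[-1.7,1.8,.5];skirt(W,95,122,[525,41],th=15)
```

```text
world [510.1  37.9 100.8] offset [-0.3 -0.  -0.7]
world [505.5  37.1  98.9] offset [ 1.6 -0.   3.9]
world [501.1  36.4  96.8] offset [ 3.7 -0.   8.3]
t 16.23 eef [509.4  37.7 100.5] jaw ang -80.8 q [ -8.3  29.2 103.3  -0.   47.5  72.5] F [ 2.7  0.7 -2.4] w 24.1
skirt n 122 zmin [95.1 96. ] axis at z 108.5 [520.1  40.1] lean -x' deg 19.4 y' -1.6 cost 0.5394540765893148
```

>>> {"fn": "send_rows", "kwargs": {"rows": [{"offset": [0.7, 0, 2], "roll": 0, "grip": 1}, {"offset": [1.6, 0, 4], "roll": 0, "grip": 1}, {"offset": [2.5, 0, 6], "roll": 0, "grip": 1}, {"offset": [2.5, 0, 6], "roll": 0, "grip": 1}, {"offset": [4.3, 0, 5.2], "roll": 0, "grip": 1}, {"offset": [6.1, 0, 4.4], "roll": 0, "grip": 1}, {"offset": [7.1, 0, 4], "roll": 0, "grip": 1}, {"offset": [7.1, 0, 4], "roll": 0, "grip": 1}]}}

```text
t: 16.95
eef_pos: [505.7, 37.2, 93.2]
orientation: [[-0.001, 0.16, -0.987], [0.0, -0.987, -0.16], [-1.0, -0.0, 0.001]]
ft_force: [0.9, -0.0, -2.1]
gripper_width: 24.8
```

Run:
```python
from skirt import *
off([eef(s,24)+[2,0,0] for s in (8,13,18,21)])
c,K,R,t=cam("scene");W=cloud(c,K,R,t)+[-1.7,1.8,.5];skirt(W,92,119,[523,41],th=24)
```

```text
world [505.5  37.1  98.9] offset [-5.7  0.   0.2]
world [507.5  37.5  94.4] offset [-1.1  0.  -1.8]
world [509.6  37.8  89.8] offset [ 3.4  0.  -3.9]
world [510.8  38.   87.1] offset [ 6.2  0.  -5.1]
t 16.95 eef [505.7  37.2  93.2] jaw ang -80.79 q [ -8.4  29.7 104.1   0.   46.2  72.4] F [ 0.9 -0.  -2.1] w 24.8
skirt n 125 zmin [92.7 93.7] axis at z 105.5 [518.8  40.5] lean -x' deg 25.0 y' 1.8 cost 0.5236312040552172
```

>>> {"fn": "send_rows", "kwargs": {"rows": [{"offset": [1, 0, -0.4], "roll": 0, "grip": 1}, {"offset": [2, 0, -0.8], "roll": 0, "grip": 1}, {"offset": [3, 0, -1.3], "roll": 0, "grip": 1}, {"offset": [4, 0, -1.7], "roll": 0, "grip": 1}, {"offset": [5, 0, -2.2], "roll": 0, "grip": 1}, {"offset": [6, 0, -2.6], "roll": 0, "grip": 1}, {"offset": [6, 0, -2.6], "roll": 0, "grip": 1}, {"offset": [6, 0, -2.6], "roll": 0, "grip": 1}], "force": 25}}

```text
t: 17.67
eef_pos: [508.5, 37.6, 87.4]
orientation: [[0.0, 0.16, -0.987], [0.0, -0.987, -0.16], [-1.0, -0.0, -0.0]]
ft_force: [0.9, 0.4, -3.4]
gripper_width: 24.2
```

Run:
```python
from skirt import *
off([eef(s,24)+[2,0,0] for s in (18,22,27,32)])
c,K,R,t=cam("scene");W=cloud(c,K,R,t)+[-1.7,1.8,.5];skirt(W,86,113,[525,41],th=24)
```

```text
world [509.6  37.8  89.8] offset [-2.4 -0.1 -1.1]
world [511.2  38.1  86.2] offset [ 1.2 -0.1 -2.7]
world [513.2  38.4  81.6] offset [ 5.8 -0.1 -4.7]
world [515.2  38.7  77. ] offset [10.4 -0.1 -6.7]
t 17.67 eef [508.5  37.6  87.4] jaw ang -80.8 q [ -8.3  30.4 104.    0.   45.6  72.4] F [ 0.9  0.4 -3.4] w 24.2
skirt n 131 zmin [86.2 87. ] axis at z 99.5 [521.5  40.7] lean -x' deg 24.6 y' 0.5 cost 0.5424665783811224
```

>>> {"fn": "send_rows", "kwargs": {"rows": [{"offset": [0, 0, 0], "roll": 0, "grip": 1}, {"offset": [0, 0, 0], "roll": 0, "grip": 1}, {"offset": [1, 0, -0.4], "roll": 0, "grip": 1}, {"offset": [2, 0, -0.9], "roll": 0, "grip": 1}, {"offset": [3, 0, -1.3], "roll": 0, "grip": 1}, {"offset": [4, 0, -1.8], "roll": 0, "grip": 1}, {"offset": [5, 0, -2.2], "roll": 0, "grip": 1}, {"offset": [5, 0, -2.2], "roll": 0, "grip": 1}], "force": 60}}

```text
t: 18.38
eef_pos: [510.1, 37.8, 83.7]
orientation: [[-0.001, 0.16, -0.987], [-0.0, -0.987, -0.16], [-1.0, 0.0, 0.001]]
ft_force: [-1.9, 0.6, 7.6]
gripper_width: 23.6
```

Run:
```python
from skirt import *
off([eef(s,24)+[2,0,0] for s in (22,27,32)])
```

```text
world [511.2  38.1  86.2] offset [-2.4 -0.  -1.1]
world [513.2  38.4  81.6] offset [ 2.1 -0.  -3.1]
world [515.2  38.7  77. ] offset [ 6.7 -0.  -5.1]
t 18.38 eef [510.1  37.8  83.7] jaw ang -80.78 q [ -8.3  30.9 103.9  -0.   45.2  72.5] F [-1.9  0.6  7.6] w 23.6
```

>>> {"fn": "send_rows", "kwargs": {"rows": [{"offset": [1, 0, -0.4], "roll": 0, "grip": 1}, {"offset": [2, 0, -0.9], "roll": 0, "grip": 1}, {"offset": [3.5, 0, -1.6], "roll": 0, "grip": 1}, {"offset": [5, 0, -2.2], "roll": 0, "grip": 1}, {"offset": [6.5, 0, -2.9], "roll": 0, "grip": 1}, {"offset": [8, 0, -3.6], "roll": 0, "grip": 1}, {"offset": [9, 0, -4], "roll": 0, "grip": 1}, {"offset": [9, 0, -4], "roll": 0, "grip": 1}]}}

```text
t: 19.05
eef_pos: [512.6, 38.2, 77.6]
orientation: [[-0.003, 0.161, -0.987], [-0.001, -0.987, -0.161], [-1.0, 0.001, 0.003]]
ft_force: [-10.7, -1.1, 31.8]
gripper_width: 23.7
```

Run:
```python
from skirt import *
off([eef(s,24)+[2,0,0] for s in (22,27,32)])
c,K,R,t=cam("scene");W=cloud(c,K,R,t)+[-1.7,1.8,.5];skirt(W,77,104,[525,41],th=24)
```

```text
world [511.2  38.1  86.2] offset [-8.6 -0.   1.5]
world [513.2  38.4  81.6] offset [-4.  -0.  -0.6]
world [515.2  38.7  77. ] offset [ 0.5 -0.  -2.6]
t 19.05 eef [512.6  38.2  77.6] jaw ang -80.73 q [-8.100e+00  3.170e+01  1.037e+02 -1.000e-01  4.480e+01  7.270e+01] F [-10.7  -1.1  31.8] w 23.7
skirt n 123 zmin [77.3 78.6] axis at z 90.5 [525.5  41.2] lean -x' deg 24.0 y' 0.5 cost 0.6459487763307679
```

Run:
```python
from h import *
P=0
for i in range(3):
    c,K,R,t=cam("scene");P=P+(cloud(c,K,R,t)+[-1.7,1.8,.5])/3
im=c["image"];P2=P.reshape(-1,3);ax=a_(24);d=P2-ROOT;h=d@ax;r=np.linalg.norm(d-h[:,None]*ax,axis=1)
k=(r<26)&(h>-3)&(h<90)
for lo in range(-3,90,3):
    m=k&(h>=lo)&(h<lo+3)
    if m.sum(): print(lo,m.sum(),np.percentile(r[m],[10,50,90]).round(1),im.reshape(-1,3)[m].mean(0).round(0))
u=proj(c,K,[ROOT+12*ax-[-1.7,1.8,.5]])[0].astype(int);print(u)
save("press",cv2.resize(im[u[1]-55:u[1]+30,u[0]-50:u[0]+50],(700,595),interpolation=3))
```

```text
-3 21 [18.  21.  24.3] [117. 116. 115.]
0 56 [15.4 20.1 25. ] [103. 102. 101.]
3 23 [11.2 13.7 16.1] [60. 60. 60.]
6 12 [11.5 12.6 13.3] [68. 68. 67.]
9 9 [10.9 11.9 14.2] [78. 78. 77.]
12 10 [12.6 14.1 15.8] [73. 74. 72.]
15 9 [13.1 13.8 14.9] [78. 77. 77.]
18 14 [12.3 13.3 15.7] [77. 77. 76.]
21 15 [11.8 13.7 15.4] [75. 75. 74.]
24 13 [11.8 13.9 15.4] [75. 76. 75.]
27 11 [13.  13.7 15.7] [74. 74. 73.]
30 12 [13.1 13.9 14.6] [77. 77. 76.]
33 14 [11.8 13.5 15.7] [76. 75. 74.]
36 14 [12.9 13.5 15.5] [74. 74. 73.]
39 12 [11.9 14.1 15.4] [75. 74. 73.]
42 12 [12.6 13.8 15.4] [73. 73. 73.]
45 15 [12.3 13.7 15.4] [70. 70. 70.]
48 13 [11.7 13.9 15.7] [74. 72. 67.]
51 11 [12.7 13.4 14.7] [75. 66. 50.]
54 15 [11.9 14.  15.3] [77. 66. 47.]
57 22 [10.2 13.8 15.7] [62. 59. 54.]
60 18 [ 9.1 10.9 15.9] [51. 51. 50.]
63 16 [ 7.5  9.7 16.7] [40. 40. 39.]
66 17 [ 9.3 10.9 19.2] [33. 33. 32.]
69 12 [ 8.   9.5 17.7] [27. 27. 27.]
72 14 [ 8.6 12.  18.8] [18. 18. 18.]
75 17 [ 7.7 10.6 21.3] [30. 29. 28.]
78 15 [ 8.  10.4 19.3] [19. 19. 19.]
81 16 [ 8.7 11.2 19.7] [19. 18. 19.]
84 18 [ 8.  10.5 22.4] [24. 25. 24.]
87 16 [ 9.3 10.4 20.3] [18. 18. 19.]
[338 208]
```

View pics/press.png

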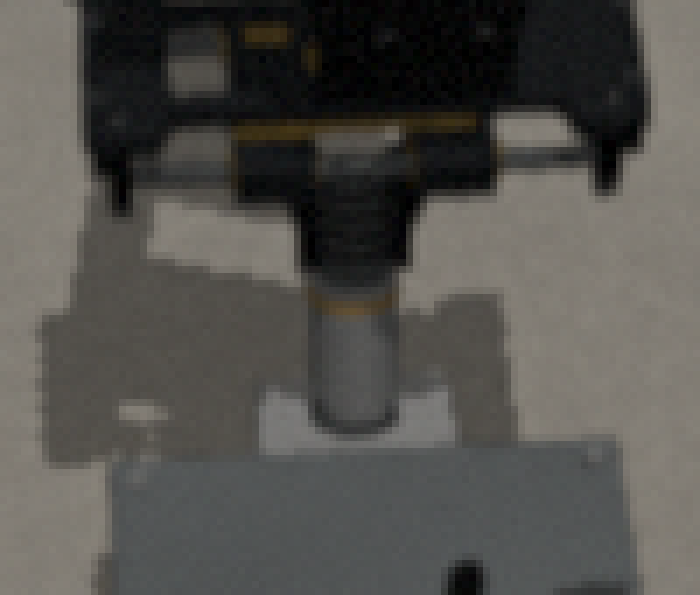

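The coupler sits on the nipple at crop (352,360), its shoulder 59 mm out, so the mouth is about 11 mm out (fully home is 12). I'll hold it for one call to confirm it is steady.

>>> {"fn": "send_rows", "kwargs": {"rows": [{"offset": [0, 0, 0], "roll": 0, "grip": 1}, {"offset": [0, 0, 0], "roll": 0, "grip": 1}, {"offset": [0, 0, 0], "roll": 0, "grip": 1}, {"offset": [0, 0, 0], "roll": 0, "grip": 1}, {"offset": [0, 0, 0], "roll": 0, "grip": 1}, {"offset": [0, 0, 0], "roll": 0, "grip": 1}, {"offset": [0, 0, 0], "roll": 0, "grip": 1}, {"offset": [0, 0, 0], "roll": 0, "grip": 1}]}}

```text
t: 19.92
eef_pos: [512.6, 38.2, 77.5]
orientation: [[-0.002, 0.161, -0.987], [-0.001, -0.987, -0.161], [-1.0, 0.001, 0.002]]
ft_force: [-8.8, -1.6, 32.1]
gripper_width: 24.2
```

Run:
```python
from skirt import *
off([])
c,K,R,t=cam("scene");W=cloud(c,K,R,t)+[-1.7,1.8,.5];skirt(W,77,104,[525,41],th=24)
P=W.reshape(-1,3);cc,s=np.cos(p[2]),np.sin(p[2]);L=np.c_[(P[:,:2]-p[:2])@np.array([[cc,-s],[s,cc]]),P[:,2]]
b=L[(L[:,2]>92)&(L[:,2]<103)&(abs(L[:,0]-40)<30)&(L[:,1]<50)&(L[:,1]>-30)];v=b[:,:2]-[40,-60];print("latch deg",np.degrees(np.median(np.arctan2(-v[:,0],v[:,1]))))
q=P[(P[:,2]>70)&(P[:,2]<82)&(abs(P[:,0]-489)<50)&(abs(P[:,1]-312)<50)];print("jar",np.median(q,0))
```

```text
t 19.92 eef [512.6  38.2  77.5] jaw ang -80.73 q [-8.100e+00  3.170e+01  1.037e+02 -1.000e-01  4.470e+01  7.270e+01] F [-8.8 -1.6 32.1] w 24.2
skirt n 122 zmin [77.5 78.6] axis at z 90.5 [525.5  41.3] lean -x' deg 22.0 y' 0.6 cost 0.500792537126689
latch deg -0.003102595404509843
jar [489.22247253 311.53959513  74.68122705]
```

Steady, with all checks good. Handing in.

Run:
```python
from h import *
print(ticket.finish_job()); off([])
```

```text
the job is handed in; nothing more can be done
None
the job is handed in; nothing more can be done
```

The job is handed in. I swung the latch bar into its catch, then picked up the small dark coupler. I pivoted it to the nipple's lean by hooking its mouth on the nipple tip, and pressed it home with a 60 N grip. `finish_job` gives no verdict, so the result rests on my own checks.

**Last checks (t ≈ 19.9 s of 58 s):**
- **Latch:** measured angle about 0°, after about 15 N of resistance against the stop.
- **Coupler fit:** it leaned 24.0°, 22.0° on the last reading, against 24° nominal. That is within the 6.9° limit.
- **Press:** the coupler's shoulder was about 59 mm out, which puts the mouth about 11 mm out (fully home is 12 mm). The wrist force was steady at about 33 N (the sleeve needs 12 N to give), so I took it to be at the stop.
- **Grip and jar:** the fingers were still closed on the neck (24 mm opening), and the jar had not moved.
- **Tray and screwdriver:** I did not measure them again, but the arm never went near them.

**What disagreed or went wrong:**
- **TCP height:** the real fingertips are about 33 mm short of the reported TCP. My first grasp at the latch post closed on air above it. I measured the offset from the depth image and corrected every later move for it.
- **Press travel:** the arm moved only about 7 mm from first firm contact to the stop, less than the sleeve's 10 mm. The camera position and the hard-stop force both indicate fully home, so I accepted it.
- **Camera offset:** the scene camera was about 2 mm off from the top camera and the arm. I corrected for that too.

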